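# Lay out the sharpening stones from their pile

## Task

Set up the sharpening station: the four oilstones stand piled up as they were stored. Take the pile apart and lay every stone flat in its own holder - the one made to its length, so that it drops in between the two end stops - lying straight along the board and centred across it. Oilstones chip, so set them down rather than drop them, and leave the chisel and the gouge lying where they are.

Things in the scene. Friction and masses are not known exactly. Their poses are not given: they have to be found in the camera images.
- coarse_stone: coarse sharpening stone, a dark grey block of two layers, nearly black below, 150 x 48 x 22 mm (x along it, y across, z up), about 350 g. Origin: centre of its underside. One end is the same as the other. It is the bottom of the pile and lies on the table.
- medium_stone: medium sharpening stone, an orange-brown block, 128 x 44 x 20 mm (x along it, y across, z up), about 260 g. Origin: centre of its underside. One end is the same as the other. It lies lengthwise on the coarse stone.
- white_slip: fine slip stone, a small off-white block with rounded edges, 56 x 34 x 14 mm (x along it, y across, z up), about 60 g. Origin: centre of its underside. One end is the same as the other. It lies near one end of the medium stone, lengthwise, about 31 mm from its middle; which end varies.
- green_slip: very fine slip stone, the smallest, a dark green block with rounded edges, 40 x 30 x 14 mm (x along it, y across, z up), about 40 g. Origin: centre of its underside. One end is the same as the other. It lies near the other end of the medium stone, lengthwise.
- coarse_holder: holder of the coarse stone, the longest of the four: fixed mid-brown wooden board 190 long (x) x 62 wide (y) x 12 mm, thin grey rubber bed, open long sides; a dark stop across each end rises 7 mm above the bed (19 mm above the table); clear gap between the stops 164 mm. Origin: centre of its underside, on the table; z up; the bed is at z = 12 mm, its middle above the origin
- medium_holder: holder of the medium stone, the second longest: fixed mid-brown wooden board 168 long (x) x 58 wide (y) x 12 mm, thin grey rubber bed, open long sides; a dark stop across each end rises 7 mm above the bed (19 mm above the table); clear gap between the stops 142 mm. Origin: centre of its underside, on the table; z up; the bed is at z = 12 mm, its middle above the origin
- white_slip_holder: holder of the white slip, the longer of the two small holders: fixed pale wooden board 96 long (x) x 48 wide (y) x 12 mm, thin grey rubber bed, open long sides; a dark stop across each end rises 7 mm above the bed (19 mm above the table); clear gap between the stops 70 mm. Origin: centre of its underside, on the table; z up; the bed is at z = 12 mm, its middle above the origin
- green_slip_holder: holder of the green slip, the shortest of the four: fixed pale wooden board 80 long (x) x 44 wide (y) x 12 mm, thin grey rubber bed, open long sides; a dark stop across each end rises 7 mm above the bed (19 mm above the table); clear gap between the stops 54 mm. Origin: centre of its underside, on the table; z up; the bed is at z = 12 mm, its middle above the origin
- chisel: carving chisel with a dark brown wooden handle and a steel blade, about 187 mm long, 25 mm wide and 27 mm high, lying on the table beside the work, to be left alone. Origin: centre of its underside; its length runs along y
- gouge: carving gouge with an orange-brown wooden handle and a steel blade, about 190 mm long, 25 mm wide and 28 mm high, lying on the table between the holders and the tool chest, to be left alone. Origin: centre of its underside; its length runs along y
There are look-alikes about, which are no part of the job. There is more than one size of the white_slip; the job needs the smaller.

How it is judged:
By the outcome, as a careful person would: the job done as asked, in the order asked, and still so for the second after the job is handed in, with the robot touching nothing.
It also fails if it takes over 109 s, if anything falls off the work surface, if the arm or the gripper's body presses on something with over 40 N, if the wrist force passes 120 N, or if a joint passes its speed limit or range.

## Robot

A 7-joint arm with a two-finger parallel gripper is mounted at the origin on a cart in front of the work surface, level with it; the furniture and walls round the work are solid. World frame = base frame: x ahead of the robot, y to its left, z up, the work surface at z = 0. Lengths are in mm, angles in rad, forces in N, time in s.
With the tool pointing down it reaches from about 400 to 875 mm from the base axis. Payload 4.4 kg.
Tool frame: the origin (TCP) lies between the finger pads; the fingertips stand 11 mm ahead of it and the grasp point (between the pads) lies 8 mm behind it; y points along the fingers, x is the direction in which the jaws open and shut, and the axes are right-handed (so a half turn about y gives the same grasp; the last joint's range is limited). The gripper opens to 85 mm and grips with 20 to 120 N. Pads are 22 mm wide; open, the fingers measure 114 mm over their backs; the gripper's body (76 mm by 85 mm) begins 54 mm behind the grasp point. The pads swing forward as they close: fully open they stand 13 mm farther back than shut.
Start: joints at [1.176, 0.628, 0.038, 1.517, -0.027, 0.996, -0.02], TCP at [209.917, -615.185, 242.313] pointing down, gripper open.
Joint ranges: [-3.06, 3.06], [-0.37, 2.12], [-1.25, 1.32], [0.18, 2.47], [-1.1, 4.24], [0.23, 1.98], [-2.94, 2.94]. Speed limits (rad/s): [2.57, 2.57, 3.14, 3.14, 3.14, 3.14, 3.14].

## Interface

Orientations are given as [roll, pitch, yaw] about the fixed x, y, z axes, in that order (R = Rz(yaw) Ry(pitch) Rx(roll)).
In Python, from cell import * gives the robot as it stands.
- The arm moves only by the shell command python3 -m jog 'ROWS'. ROWS is JSON, a list of rows, each an object of numbers: "x", "y", "z": the shift along the tool's x, y, z in mm; "ax", "ay", "az": the turn, a rotation vector about the tool's x, y, z in rad; "grip": the finger opening in mm, from 0 to 85.4. In form: [{"x": .., "y": .., "z": .., "ax": .., "ay": .., "az": .., "grip": ..}, ...]. A call has 1 to 5 rows; each row is the pose to reach, as a shift and turn from the pose commanded when the call began, along the tool's axes at that moment; what a row does not reach only later rows make up. A row lasts 1/10 s, in which the tool goes at most 50 mm and 8.59 degrees, less where a joint would pass 70% of its speed; a pose out of reach is approached as far as the arm can. A call with a gripper value outside its range is refused whole. The fingers move at their own pace and stop on an object; the grip force is fixed at half the most. Time passes only in rows, so rows that repeat a pose let the fingers close. It gives the time, the measured TCP pose, the force and the opening at its end, in the units of the state.
- read_state(): the state, without advancing time (a new reading comes with each control period).
- get_image(name): name is "scene" or "top" or "wrist"; returns a dict with "color" (420x560x3 uint8, red, green, blue), "vfov" (degrees; the focal length in pixels is half the picture's height over the tangent of half this angle, whatever the lens; pixels are square), "cx", "cy" (the principal point, pixels), "camera_from_world" (4x4, takes a point from world to camera coordinates). Camera axes: x right, y down, z forward; pixel columns grow to the right and rows downward; lengths in mm; the calibration is good to about 2 mm. A picture is of the moment at which its call begins. There is no depth.
- finish_job(): hands the job in, once; it reports no verdict.
The state is a dict: "clock": time; "qpos": joint angles; "qd": joint speeds; "tau": joint torques, N m; "eef_pos": TCP position; "tool_rot": TCP orientation; "force": force on the tool from outside, world axes, zero at the start; "torque": the same for the moment, N m; "width": finger opening in mm.
Only numpy, scipy, OpenCV 4.12 (cv2) and the standard library are available. Lean on these libraries where they do the work, as an engineer would, in place of code of your own. Each camera call takes 0.05 s, during which the arm holds its last target.

## Working session

There is one attempt and no reset: what is moved stays moved. The work goes in short steps, Python scripts to look and compute and a shell command to move; the robot and the scene stay as the last step left them, time stands still between calls to the robot, and variables do not carry over. Pictures are saved under pics/ and viewed, and the job is handed in when it is done.

```bash
ls; mkdir -p pics
python3 - <<'E'
from cell import *
import cv2,numpy as np
s=read_state(); print({k:np.round(v,3).tolist() for k,v in s.items()})
for n in("scene","top","wrist"):
    g=get_image(n); cv2.imwrite(f"pics/{n}0.png",g["color"][:,:,::-1]); print(n,g["vfov"],g["cx"],g["cy"],np.round(g["camera_from_world"],3).tolist(),[k for k in g])
E
```

```text
pics
{'clock': 0.0, 'qpos': [1.176, 0.629, 0.038, 1.518, -0.027, 0.996, -0.02], 'qd': [0.0, -0.001, 0.001, -0.001, 0.0, -0.002, 0.0], 'tau': [0.0, -56.341, 1.226, -19.344, 0.011, 0.011, 0.0], 'eef_pos': [209.72, -614.562, 241.374], 'tool_rot': [-1.571, 0.002, -1.242], 'force': [-0.243, 0.032, -0.384], 'torque': [0.072, -0.029, 0.005], 'width': 85.292}
scene 54.08904592357943 287.3280060955817 208.07002073683284 [[0.541, -0.841, -0.019, -421.246], [-0.384, -0.226, -0.895, 176.635], [0.748, 0.491, -0.446, 656.471], [0.0, 0.0, 0.0, 1.0]] ['color', 'vfov', 'cx', 'cy', 'camera_from_world']
top 53.942548211122855 284.65605554936127 208.07627661702315 [[0.022, -1.0, -0.007, -216.133], [-0.984, -0.02, -0.179, 430.305], [0.179, 0.01, -0.984, 843.056], [0.0, 0.0, 0.0, 1.0]] ['color', 'vfov', 'cx', 'cy', 'camera_from_world']
wrist 68.50828849154753 278.11070413982964 208.46290773129516 [[0.322, -0.947, -0.003, -648.337], [-0.894, -0.306, 0.327, -42.74], [-0.31, -0.103, -0.945, 381.652], [0.0, 0.0, 0.0, 1.0]] ['color', 'vfov', 'cx', 'cy', 'camera_from_world']
```

View pics/top0.png

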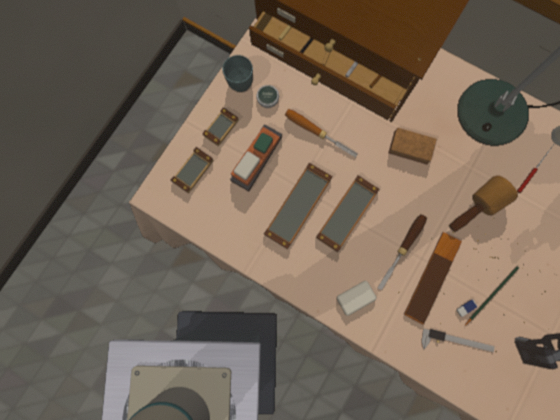

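View pics/scene0.png

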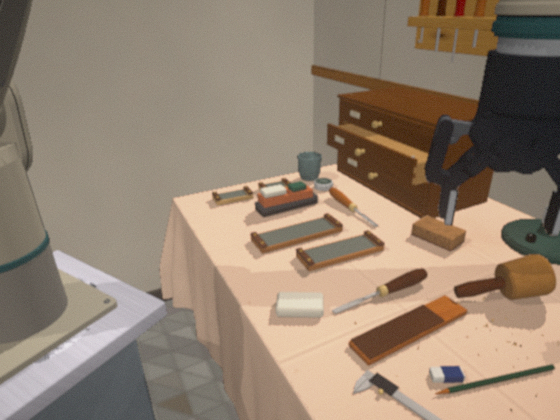

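View pics/wrist0.png

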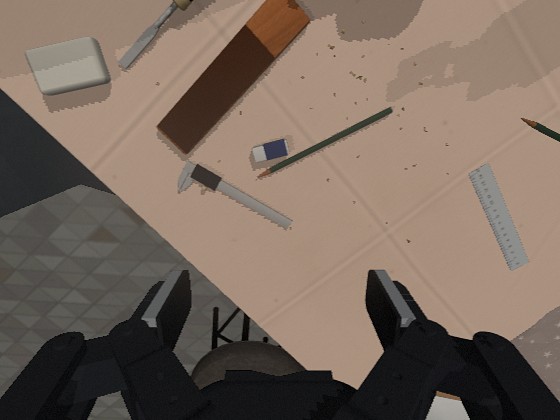

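```bash
cat > h.py <<'E'
from cell import *
import cv2,numpy as np
from scipy.spatial.transform import Rotation as Ro
def cam(g):
    f=g["color"].shape[0]/2/np.tan(np.radians(g["vfov"])/2)
    return np.array([[f,0,g["cx"]],[0,f,g["cy"]],[0,0,1.]]),np.array(g["camera_from_world"])
def pix2w(g,u,v,z):
    K,T=cam(g); R,t=T[:3,:3],T[:3,3]
    d=R.T@np.linalg.solve(K,[u,v,1.]); o=-R.T@t
    return o+d*(z-o[2])/d[2]
def w2pix(g,P):
    K,T=cam(g); P=np.atleast_2d(P)@T[:3,:3].T+T[:3,3]; q=P@K.T; return q[:,:2]/q[:,2:]
def crop(g,x0,y0,x1,y1,s,name,boxes=()):
    c=g["color"][y0:y1,x0:x1,::-1]; c=cv2.resize(c,None,fx=s,fy=s,interpolation=cv2.INTER_CUBIC)
    for (x,y,z,yaw,L,W,col) in boxes:
        a=np.array([[L,W],[-L,W],[-L,-W],[L,-W]])/2; R=np.array([[np.cos(yaw),-np.sin(yaw)],[np.sin(yaw),np.cos(yaw)]])
        p=np.c_[a@R.T+[x,y],np.full(4,z)]
        q=((w2pix(g,p)-[x0,y0]+.5)*s-.5)
        cv2.polylines(c,[np.round(q).astype(int)],True,col,1)
    cv2.imwrite(f"pics/{name}.png",c)
E
python3 - <<'E'
from h import *
g=get_image("top")
crop(g,165,95,295,195,6,"t1"); crop(g,255,155,385,255,6,"t2")
E
```

```text
(no output)
```

View pics/t1.png

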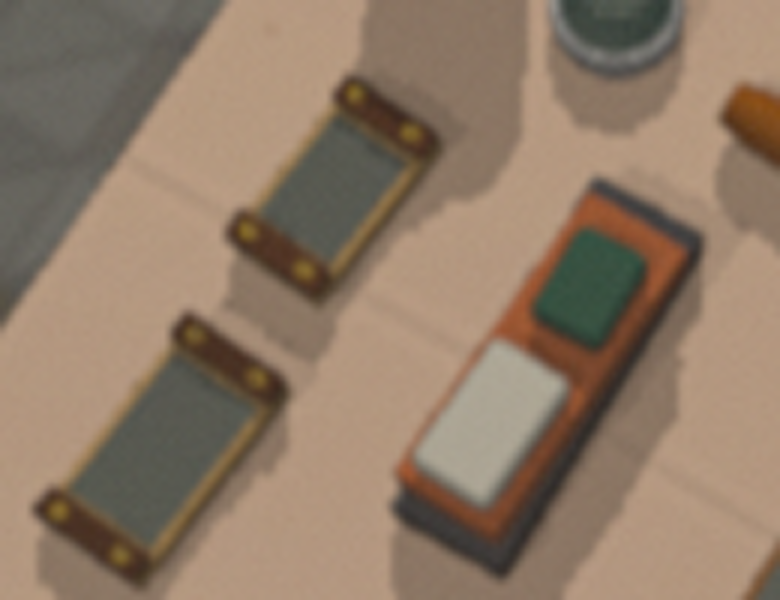

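View pics/t2.png

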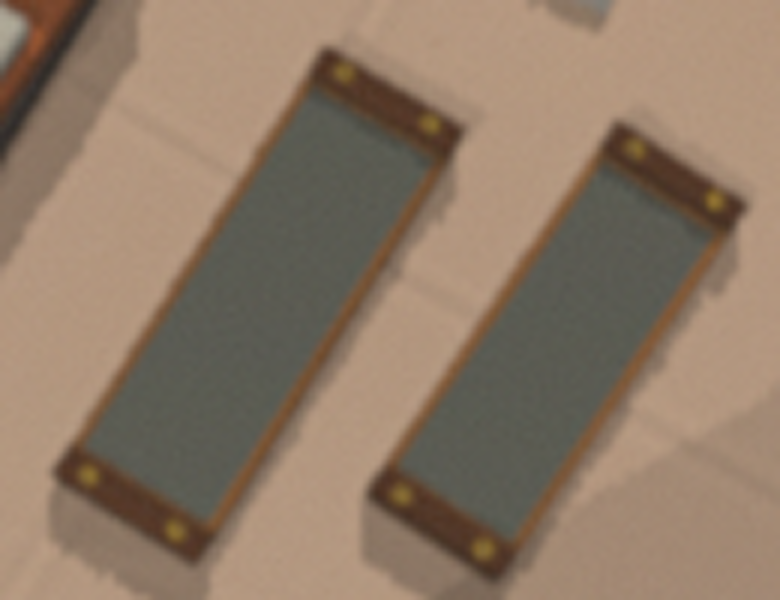

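```bash
cat > fit.py <<'E'
from h import *
from scipy.optimize import least_squares
def fit(g,px,z,L,W):
    P=np.array([pix2w(g,u,v,z)[:2] for u,v in px])
    def rect(p):
        a=np.array([[L,W],[L,-W],[-L,-W],[-L,W]])/2; c,s=np.cos(p[2]),np.sin(p[2])
        return a@np.array([[c,-s],[s,c]]).T+p[:2]
    m=P.mean(0); d=P[0]-P[3]; 
    r=least_squares(lambda p:(rect(p)-P).ravel(),[*m,np.arctan2(d[1],d[0])],loss='soft_l1')
    sides=[np.linalg.norm(P[i]-P[(i+1)%4]) for i in range(4)]
    return r.x,np.sqrt((r.fun**2).mean()),sides
E
cat > t.py <<'E'
from fit import *
g=get_image("top")
A=lambda l:[((x+.5)/6-.5+165,(y+.5)/6-.5+95) for x,y in l]
B=lambda l:[((x+.5)/6-.5+255,(y+.5)/6-.5+155) for x,y in l]
D={'gh':(A([(350,74),(440,140),(322,300),(228,230)]),19,80,44),
'wh':(A([(188,312),(288,383),(140,588),(36,508)]),19,96,48),
'green':(A([(585,222),(650,255),(600,352),(533,310)]),56,40,30),
'white':(A([(497,336),(573,378),(487,508),(413,455)]),56,56,34),
'med':(A([(595,188),(697,250),(497,540),(400,470)]),42,128,44),
'coarse':(A([(596,178),(704,240),(503,577),(394,505)]),22,150,48),
'ch':(B([(322,45),(465,125),(197,563),(55,468)]),19,190,62),
'mh':(B([(617,120),(748,205),(500,580),(368,488)]),19,168,58)}
b=[]
for k,(px,z,L,W) in D.items():
    p,e,s=fit(g,px,z,L,W); print(k,np.round(p,3),round(e,2),np.round(s,1)); b.append((*p[:2],z,p[2],L,W,(0,255,255)))
crop(g,165,95,295,195,6,"f1",b); crop(g,255,155,385,255,6,"f2",b)
print(read_state()['clock'])
E
python3 t.py
```

```text
gh [ 6.25302e+02 -5.72690e+01 -5.84000e-01] 1.5 [43.9 76.5 45.6 76.5]
wh [521.646   1.42   -0.578] 1.41 [47.3 93.7 49.9 92.4]
green [ 5.75243e+02 -1.58087e+02 -4.86000e-01] 1.16 [26.7 40.4 28.8 37.9]
white [ 524.819 -124.048   -0.554] 1.1 [31.5 56.3 32.9 52.7]
med [ 551.161 -141.967   -0.559] 0.69 [ 44.6 130.2  43.9 127.4]
coarse [ 5.52031e+02 -1.41188e+02 -4.98000e-01] 1.36 [ 47.6 148.5  48.8 146.2]
ch [ 447.813 -235.989   -0.53 ] 1.2 [ 60.7 189.2  61.4 185.5]
mh [ 431.995 -344.461   -0.581] 0.93 [ 56.9 166.   57.1 165.2]
0.25
```

View pics/f1.png

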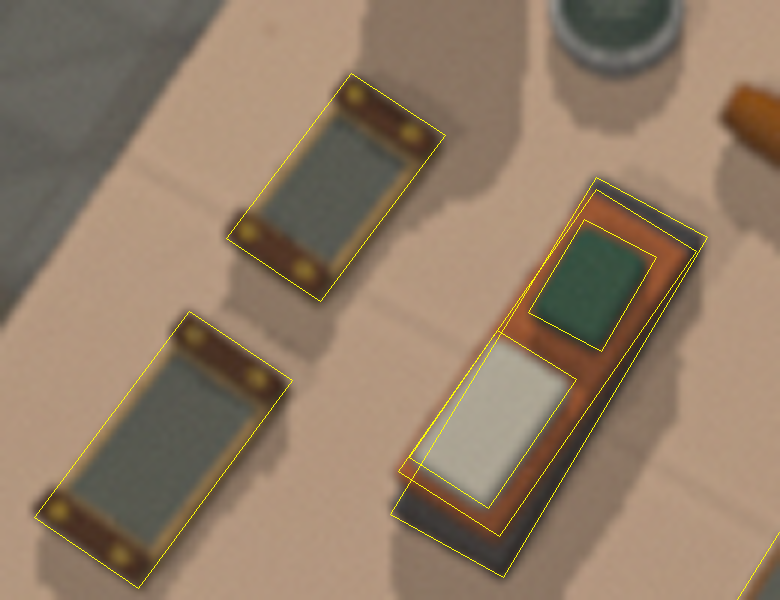

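View pics/f2.png

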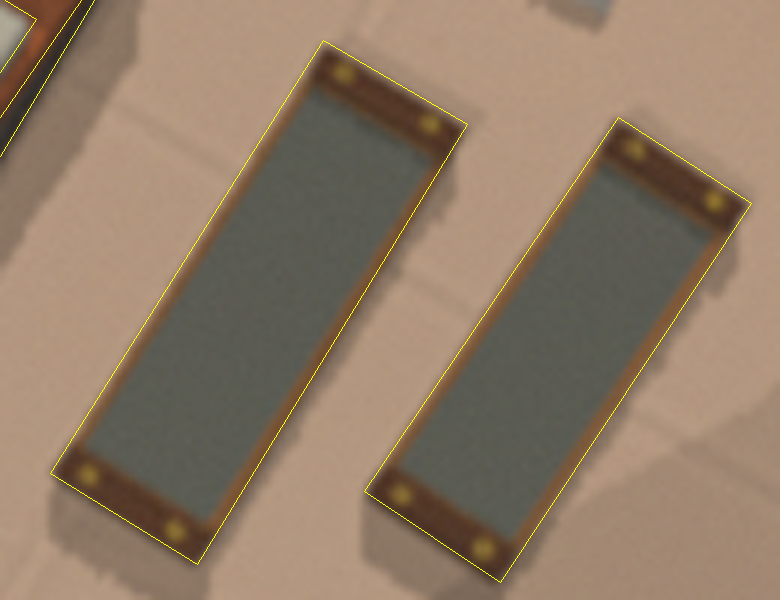

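```bash
cat > d.py <<'E'
import sys
from h import *
# usage: d.py x y z yaw -> rows deltas in tool axes
def delta(x,y,z,yaw):
    s=read_state(); R=Ro.from_euler('xyz',s['tool_rot']); 
    T=Ro.from_euler('xyz',[-np.pi/2,0,yaw])
    d=R.inv().apply(np.array([x,y,z])-s['eef_pos']); r=(R.inv()*T).as_rotvec()
    print('x %.1f y %.1f z %.1f  ax %.3f ay %.3f az %.3f'%(*d,*r)); print('now',np.round(s['eef_pos'],1),np.round(s['tool_rot'],3),'w',round(s['width'],1),'F',np.round(s['force'],1),'t',round(s['clock'],2),'q',np.round(s['qpos'],2))
if __name__=="__main__": delta(*map(float,sys.argv[1:5]))
E
python3 d.py 550 -142 200 1.01
python3 - <<'E'
from h import *
g=get_image("wrist");K,T=cam(g);s=read_state();R=Ro.from_euler('xyz',s['tool_rot']).as_matrix()
ci=np.linalg.inv(T);print('cam in tool',R.T@(ci[:3,3]-s['eef_pos']), R.T@ci[:3,:3])
# project tool points
for x in(-42.6,42.6):
  for y in(-20,-10,-2,0,11): print(x,y,w2pix(g,s['eef_pos']+R@np.array([x,y,0])).round())
E
```

```text
x -337.7 y 42.2 z 474.7  ax -0.001 ay -2.252 az -0.000
now [ 209.8 -614.9  241.9] [-1.571e+00  1.000e-03 -1.242e+00] w 85.4 F [-0.1  0.9 -0.3] t 0.25 q [ 1.18  0.63  0.04  1.52 -0.03  1.   -0.02]
cam in tool [  -0.35805527 -131.31279946   83.99179724] [[ 9.99999103e-01 -1.01408100e-04 -1.33529005e-03]
 [ 1.22874497e-03 -3.26957784e-01  9.45038146e-01]
 [-5.32418000e-04 -9.45038940e-01 -3.26957366e-01]]
-42.6 -20 [[180. 308.]]
-42.6 -10 [[187. 295.]]
-42.6 -2 [[192. 285.]]
-42.6 0 [[193. 283.]]
-42.6 11 [[198. 271.]]
42.6 -20 [[378. 308.]]
42.6 -10 [[372. 295.]]
42.6 -2 [[367. 285.]]
42.6 0 [[366. 283.]]
42.6 11 [[360. 271.]]
```

```bash
for i in 1; do python3 -m jog '[{"x":-60,"y":10,"z":90,"ay":-0.7},{"x":-120,"y":20,"z":170,"ay":-0.7},{"x":-150,"y":30,"z":210,"ay":-0.7},{"x":-170,"y":40,"z":240,"ay":-0.75},{"x":-170,"y":40,"z":240,"ay":-0.75}]'; done; python3 d.py 550 -142 200 1.01
```

```text
x -337.8 y 42.2 z 474.6  ax -0.001 ay -2.252 az -0.000
now [ 209.9 -615.   242. ] [-1.571e+00  1.000e-03 -1.242e+00] w 85.0 F [-0.1 -0.1  1.2] t 0.3 q [ 1.18  0.63  0.04  1.52 -0.03  1.   -0.02]$[0]: bad value
```

```bash
python3 -m jog '[{"x":-60,"y":10,"z":90,"ax":0,"ay":-0.7,"az":0,"grip":85},{"x":-120,"y":20,"z":170,"ax":0,"ay":-0.7,"az":0,"grip":85},{"x":-150,"y":30,"z":210,"ax":0,"ay":-0.7,"az":0,"grip":85},{"x":-170,"y":40,"z":240,"ax":0,"ay":-0.75,"az":0,"grip":85},{"x":-170,"y":40,"z":240,"ax":0,"ay":-0.75,"az":0,"grip":85}]'; python3 d.py 550 -142 200 1.01
```

```text
clock: 0.8
eef_pos: [356.0, -412.9, 210.1]
tool_rot: [-1.571, -0.001, -0.486]
force: [-0.2, -1.6, 0.3]
width: 85.3
x 44.9 y 10.0 z 330.1  ax 0.001 ay -1.496 az 0.000
now [ 356.  -412.9  210.1] [-1.571e+00 -1.000e-03 -4.860e-01] w 85.3 F [-0.2 -1.6  0.3] t 0.8 q [ 0.92  0.52 -0.17  1.85  0.12  0.78  0.2 ]
```

```bash
python3 -m jog '[{"x":30,"y":10,"z":250,"ax":0,"ay":-0.75,"az":0,"grip":85},{"x":30,"y":10,"z":250,"ax":0,"ay":-0.75,"az":0,"grip":85},{"x":30,"y":10,"z":250,"ax":0,"ay":-0.75,"az":0,"grip":85},{"x":30,"y":10,"z":250,"ax":0,"ay":-0.75,"az":0,"grip":85},{"x":30,"y":10,"z":250,"ax":0,"ay":-0.75,"az":0,"grip":85}]'; python3 d.py 525 -160 200 1.01
```

```text
clock: 1.3
eef_pos: [499.5, -208.4, 200.3]
tool_rot: [-1.571, -0.0, 0.264]
force: [-0.2, -0.4, 0.8]
width: 84.9
x 37.2 y 0.3 z 40.1  ax 0.001 ay -0.746 az 0.000
now [ 499.5 -208.4  200.3] [-1.571 -0.     0.264] w 84.9 F [-0.2 -0.4  0.8] t 1.3 q [ 0.59  0.55 -0.38  1.86  0.28  0.78  0.34]
```

```bash
python3 d.py 545 -138 200 1.01; python3 -m jog '[{"x":62,"y":0,"z":54,"ax":0,"ay":-0.75,"az":0,"grip":85},{"x":62,"y":0,"z":54,"ax":0,"ay":-0.75,"az":0,"grip":85},{"x":62,"y":0,"z":54,"ax":0,"ay":-0.75,"az":0,"grip":85},{"x":62,"y":0,"z":54,"ax":0,"ay":-0.75,"az":0,"grip":85},{"x":62,"y":0,"z":54,"ax":0,"ay":-0.75,"az":0,"grip":85}]'; python3 d.py 550 -142 200 1.01
python3 - <<'E'
from h import *
g=get_image("wrist");crop(g,0,0,560,420,1.42,"w1")
E
```

```text
x 62.3 y 0.3 z 56.1  ax 0.001 ay -0.746 az 0.000
now [ 499.5 -208.4  200.3] [-1.571 -0.     0.264] w 84.9 F [-0.2 -0.4  0.8] t 1.3 q [ 0.59  0.55 -0.38  1.86  0.28  0.78  0.34]
clock: 1.8
eef_pos: [544.9, -141.6, 200.1]
tool_rot: [-1.571, 0.0, 1.015]
force: [-0.6, -0.0, -0.4]
width: 85.0
x 2.4 y 0.1 z -4.6  ax 0.000 ay 0.005 az -0.000
now [ 544.9 -141.6  200.1] [-1.571  0.     1.015] w 85.0 F [-0.6 -0.  -0.4] t 1.8 q [ 0.58  0.61 -0.58  1.8   0.43  0.86  0.81]
```

View pics/w1.png

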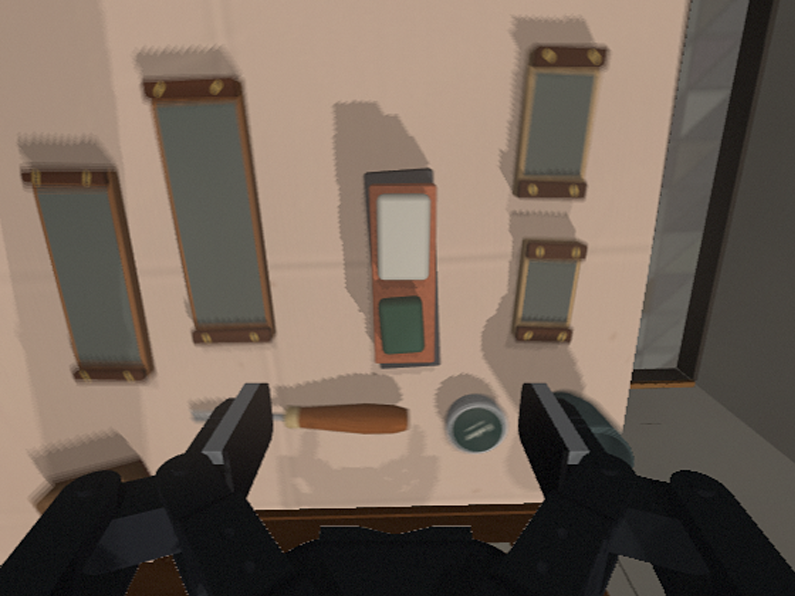

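Run:
```python
from h import *
g=get_image("wrist");import pickle;pickle.dump(g,open('w.pkl','wb'))
crop(g,245,105,325,265,5,"w2a");crop(g,350,25,440,245,3.5,"w2b");crop(g,5,40,200,275,2.5,"w2c")
a=cv2.imread("pics/w2a.png");b=cv2.imread("pics/w2b.png");b=cv2.copyMakeBorder(b,0,30,0,0,cv2.BORDER_CONSTANT)[:800]
print(a.shape,b.shape)
crop(g,255,110,325,190,7,"w3a");crop(g,255,180,325,265,7,"w3b");crop(g,355,25,435,145,5,"w3c");crop(g,355,160,425,250,6,"w3d")
```

```text
(800, 400, 3) (800, 315, 3)
```

View pics/w3a.png

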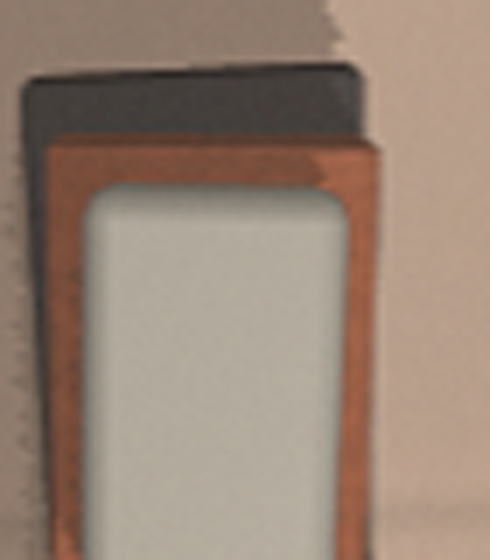

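View pics/w3b.png

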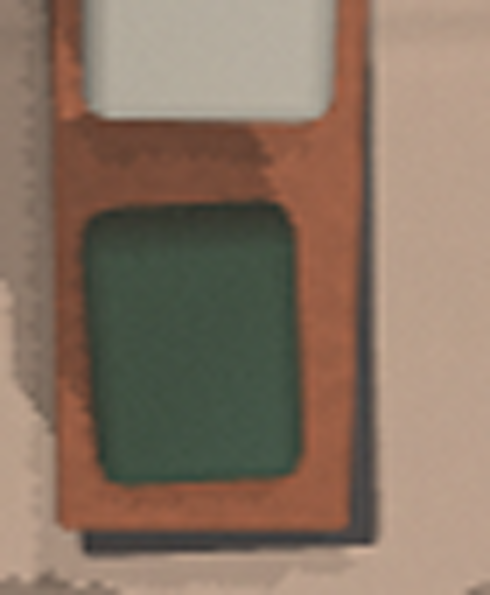

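View pics/w3c.png

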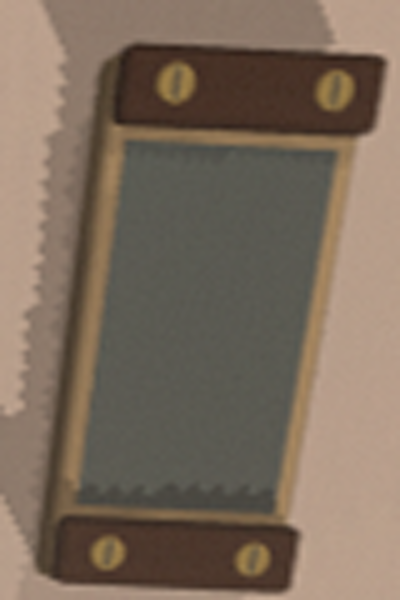

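View pics/w3d.png

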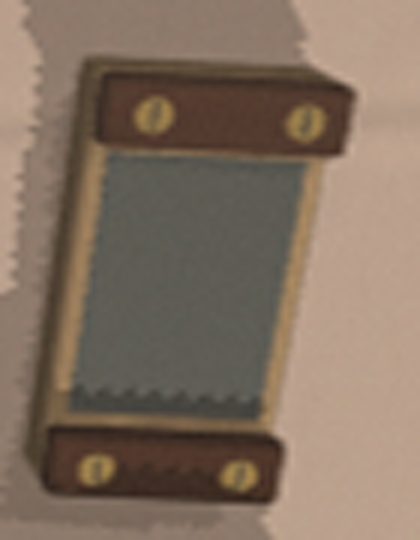

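View pics/w2c.png

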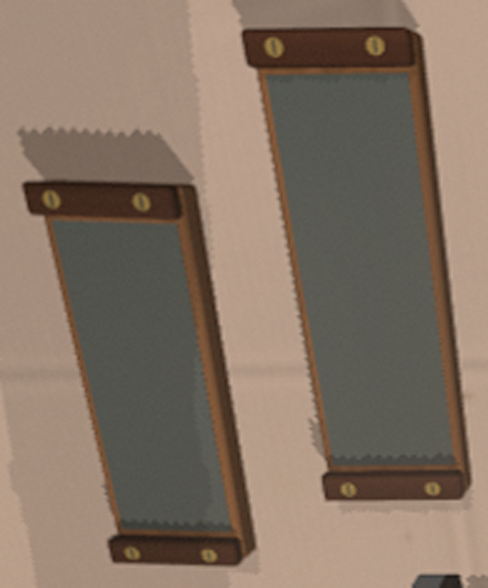

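```bash
cat > t2.py <<'E'
from fit import *
import pickle
g=pickle.load(open('w.pkl','rb'))
def Q(l,s,x0,y0): return [((x+.5)/s-.5+x0,(y+.5)/s-.5+y0) for x,y in l]
a=lambda *l:Q(l,7,255,110); b=lambda *l:Q(l,7,255,180)
D={'gh':(Q([(278,503),(45,490),(100,73),(355,88)],6,355,160),19,80,44),
'wh':(Q([(295,592),(56,582),(120,47),(384,57)],5,355,25),19,96,48),
'green':(b((300,478),(103,485),(88,233),(293,225)),56,40,30),
'white':(b((333,122),(83,118))+a((83,205),(350,205)),56,56,34),
'med':(b((350,530),(57,528))+a((45,148),(380,150)),42,128,44),
'coarse':(b((377,543),(85,552))+a((24,84),(361,68)),22,150,48),
'ch':(Q([(463,498),(325,498),(243,30),(413,30)],2.5,5,40),19,190,62),
'mh':(Q([(241,565),(110,560),(24,183),(180,188)],2.5,5,40),19,168,58)}
bb=[]
for k,(px,z,L,W) in D.items():
    p,e,s=fit(g,px,z,L,W); print(k,np.round(p,3),round(e,2),np.round(s,1)); bb.append((*p[:2],z,p[2],L,W,(0,255,255)))
crop(g,250,100,330,265,5,"o1",bb);crop(g,350,25,440,250,3.5,"o2",bb)
E
python3 t2.py
```

```text
gh [ 6.25792e+02 -5.50330e+01 -5.93000e-01] 0.62 [43.6 78.5 44.2 78.6]
wh [523.318   3.552  -0.581] 0.53 [47.9 94.4 47.6 94.8]
green [ 5.75011e+02 -1.55465e+02 -5.16000e-01] 1.08 [27.8 37.9 27.8 37.9]
white [ 524.162 -122.099   -0.56 ] 1.12 [33.3 52.6 33.4 53.2]
med [ 550.711 -138.515   -0.555] 0.5 [ 43.8 126.6  43.7 126.7]
coarse [ 5.53700e+02 -1.38984e+02 -5.08000e-01] 0.68 [ 46.8 148.4  46.5 148.9]
ch [ 447.374 -233.561   -0.544] 1.15 [ 61.2 186.8  62.  186.8]
mh [ 431.972 -340.932   -0.593] 1.25 [ 59.4 164.6  60.  165.4]
```

```bash
python3 d.py 575 -155.8 75 1.07
```

```text
x 4.5 y 124.9 z -33.1  ax -0.000 ay -0.062 az 0.000
now [ 544.6 -142.   199.9] [-1.57  -0.     1.008] w 85.1 F [-0.7  0.1 -0.3] t 1.9 q [ 0.58  0.61 -0.58  1.8   0.43  0.86  0.8 ]
```

```bash
python3 -m jog '[{"x":4.5,"y":40,"z":-33,"ax":0,"ay":-0.06,"az":0,"grip":52},{"x":4.5,"y":80,"z":-33,"ax":0,"ay":-0.06,"az":0,"grip":52},{"x":4.5,"y":115,"z":-33,"ax":0,"ay":-0.06,"az":0,"grip":52},{"x":4.5,"y":125,"z":-33,"ax":0,"ay":-0.06,"az":0,"grip":52},{"x":4.5,"y":125,"z":-33,"ax":0,"ay":-0.06,"az":0,"grip":52}]'; python3 d.py 575 -155.8 55 1.07
python3 - <<'E'
from h import *
g=get_image("wrist");crop(g,130,130,430,350,2.5,"w4")
E
```

```text
clock: 2.4
eef_pos: [574.1, -155.5, 74.1]
tool_rot: [-1.568, 0.001, 1.066]
force: [0.5, 0.4, 0.2]
width: 51.9
x 0.1 y 19.1 z -1.0  ax -0.003 ay -0.004 az -0.001
now [ 574.1 -155.5   74.1] [-1.568e+00  1.000e-03  1.066e+00] w 51.9 F [0.5 0.4 0.2] t 2.4 q [ 0.51  0.82 -0.48  1.79  0.57  0.67  0.77]
```

View pics/w4.png

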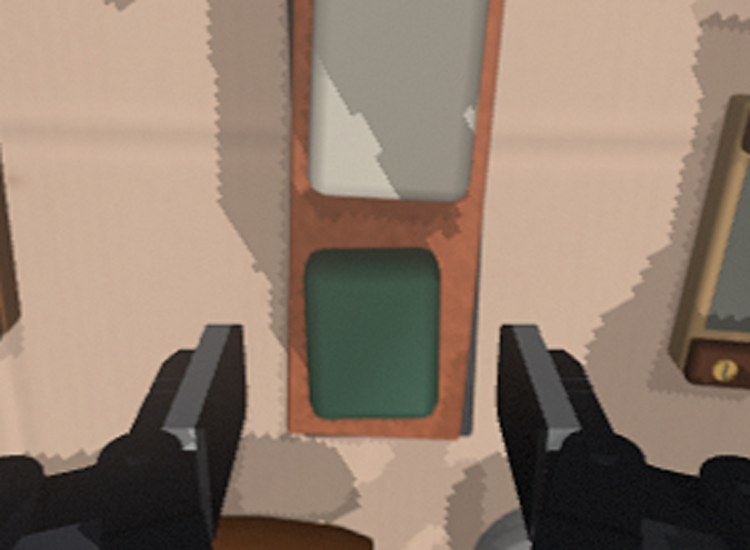

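```bash
python3 -m jog '[{"x":0,"y":10,"z":-1,"ax":-0.003,"ay":0,"az":0,"grip":52},{"x":0,"y":19,"z":-1,"ax":-0.003,"ay":0,"az":0,"grip":52},{"x":0,"y":19,"z":-1,"ax":-0.003,"ay":0,"az":0,"grip":52},{"x":0,"y":19,"z":-1,"ax":-0.003,"ay":0,"az":0,"grip":25},{"x":0,"y":19,"z":-1,"ax":-0.003,"ay":0,"az":0,"grip":20}]';python3 -m jog '[{"x":0,"y":0,"z":0,"ax":0,"ay":0,"az":0,"grip":20},{"x":0,"y":0,"z":0,"ax":0,"ay":0,"az":0,"grip":20},{"x":0,"y":0,"z":0,"ax":0,"ay":0,"az":0,"grip":20}]'; python3 d.py 575 -155.8 55 1.07
python3 - <<'E'
from h import *
g=get_image("wrist");crop(g,130,130,430,350,2.5,"w5")
E
```

```text
clock: 2.95
eef_pos: [576.3, -156.1, 57.0]
tool_rot: [-1.575, -0.0, 1.068]
force: [0.3, 0.7, -0.4]
width: 28.0
clock: 3.25
eef_pos: [576.4, -156.1, 56.8]
tool_rot: [-1.575, -0.0, 1.068]
force: [-0.5, 0.6, 5.8]
width: 27.9
x -0.4 y 1.8 z 1.4  ax 0.004 ay -0.002 az 0.000
now [ 576.4 -156.1   56.8] [-1.575 -0.     1.068] w 27.9 F [-0.5  0.6  5.8] t 3.25 q [ 0.5   0.84 -0.46  1.8   0.6   0.64  0.75]
```

View pics/w5.png

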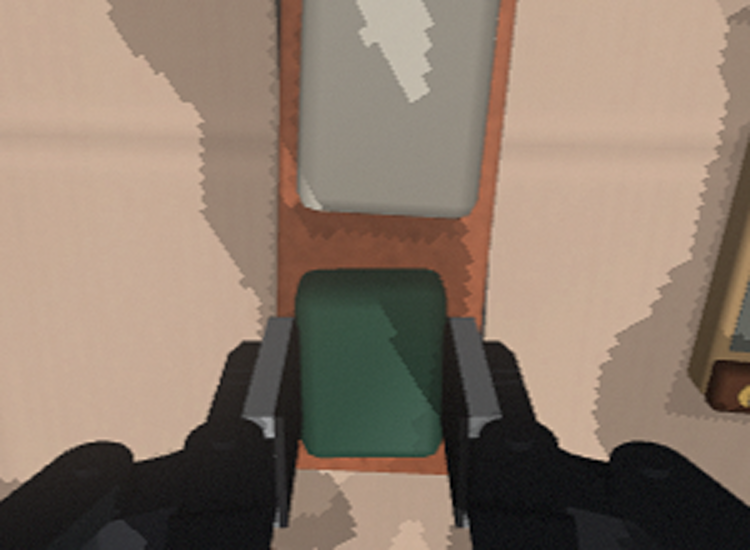

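```bash
python3 -m jog '[{"x":0,"y":-3,"z":0,"ax":0,"ay":0,"az":0,"grip":20},{"x":0,"y":-8,"z":0,"ax":0,"ay":0,"az":0,"grip":20},{"x":0,"y":-30,"z":0,"ax":0,"ay":0,"az":0,"grip":20},{"x":0,"y":-30,"z":0,"ax":0,"ay":0,"az":0,"grip":20},{"x":0,"y":-30,"z":0,"ax":0,"ay":0,"az":0,"grip":20}]'; python3 d.py 625.5 -55.5 85 0.98
python3 - <<'E'
from h import *
g=get_image("wrist");crop(g,130,130,430,350,2.5,"w6")
E
```

```text
clock: 3.8
eef_pos: [576.0, -156.3, 86.3]
tool_rot: [-1.575, -0.0, 1.068]
force: [0.3, 0.0, -0.7]
width: 28.4
x 112.2 y 1.3 z 5.2  ax 0.004 ay 0.088 az 0.000
now [ 576.  -156.3   86.3] [-1.575 -0.     1.068] w 28.4 F [ 0.3  0.  -0.7] t 3.8 q [ 0.52  0.8  -0.49  1.79  0.56  0.69  0.78]
```

View pics/w6.png

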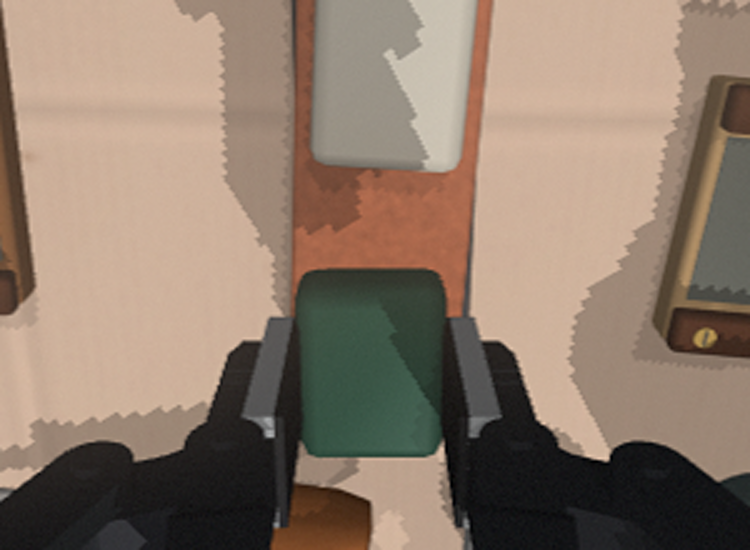

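```bash
python3 d.py 626.9 -55.7 60 0.983; python3 -m jog '[{"x":30,"y":0,"z":5,"ax":0.004,"ay":0.085,"az":0,"grip":20},{"x":65,"y":0,"z":5,"ax":0.004,"ay":0.085,"az":0,"grip":20},{"x":95,"y":0,"z":5,"ax":0.004,"ay":0.085,"az":0,"grip":20},{"x":112.5,"y":5,"z":5,"ax":0.004,"ay":0.085,"az":0,"grip":20},{"x":112.5,"y":5,"z":5,"ax":0.004,"ay":0.085,"az":0,"grip":20}]'; python3 d.py 626.9 -55.7 45 0.983
```

```text
x 113.0 y 25.7 z 3.5  ax 0.003 ay 0.085 az -0.000
now [ 575.5 -156.3   85.8] [-1.573  0.     1.068] w 28.2 F [ 0.8 -0.3 -0.1] t 3.85 q [ 0.52  0.8  -0.49  1.79  0.56  0.69  0.78]
clock: 4.35
eef_pos: [626.0, -51.0, 80.0]
tool_rot: [-1.568, -0.002, 0.988]
force: [0.6, -0.2, -0.3]
width: 27.7
x -3.5 y 34.9 z -3.5  ax -0.003 ay 0.005 az 0.002
now [626. -51.  80.] [-1.568 -0.002  0.988] w 27.7 F [ 0.6 -0.2 -0.3] t 4.35 q [ 0.31  0.84 -0.46  1.7   0.52  0.73  0.58]
```

```bash
python3 -m jog '[{"x":0,"y":10,"z":0,"ax":0,"ay":0,"az":0,"grip":20},{"x":0,"y":20,"z":0,"ax":0,"ay":0,"az":0,"grip":20},{"x":0,"y":30,"z":0,"ax":0,"ay":0,"az":0,"grip":20},{"x":0,"y":30,"z":0,"ax":0,"ay":0,"az":0,"grip":20},{"x":0,"y":30,"z":0,"ax":0,"ay":0,"az":0,"grip":20}]'; python3 d.py 626.9 -55.7 29 0.983
python3 - <<'E'
from h import *
g=get_image("wrist");crop(g,130,130,430,350,2.5,"w7",[(625.8,-55.2,19,-.588,80,44,(0,255,255))])
E
```

```text
clock: 4.85
eef_pos: [625.2, -55.8, 50.6]
tool_rot: [-1.569, 0.001, 0.982]
force: [0.0, 1.3, 0.1]
width: 28.1
x 1.0 y 21.6 z -1.4  ax -0.002 ay -0.001 az -0.001
now [625.2 -55.8  50.6] [-1.569e+00  1.000e-03  9.820e-01] w 28.1 F [0.  1.3 0.1] t 4.85 q [ 0.3   0.88 -0.43  1.71  0.54  0.68  0.56]
```

View pics/w7.png

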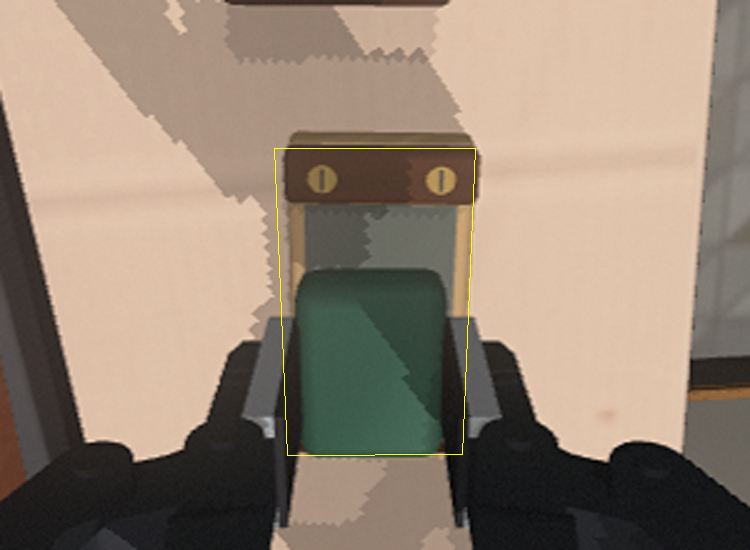

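```bash
python3 -m jog '[{"x":2,"y":0,"z":-1.4,"ax":0,"ay":0,"az":0,"grip":20},{"x":2,"y":8,"z":-1.4,"ax":0,"ay":0,"az":0,"grip":20},{"x":2,"y":16,"z":-1.4,"ax":0,"ay":0,"az":0,"grip":20},{"x":2,"y":21,"z":-1.4,"ax":0,"ay":0,"az":0,"grip":20},{"x":2,"y":21,"z":-1.4,"ax":0,"ay":0,"az":0,"grip":20}]'; python3 d.py 626.9 -55.7 26.8 0.983
python3 - <<'E'
from h import *
g=get_image("wrist");crop(g,130,130,430,350,2.5,"w8")
E
```

```text
clock: 5.4
eef_pos: [627.0, -54.2, 28.9]
tool_rot: [-1.568, 0.001, 0.983]
force: [0.6, 0.6, 0.3]
width: 28.1
x -1.3 y 2.1 z -0.8  ax -0.003 ay 0.000 az -0.001
now [627.  -54.2  28.9] [-1.568e+00  1.000e-03  9.830e-01] w 28.1 F [0.6 0.6 0.3] t 5.4 q [ 0.29  0.91 -0.42  1.71  0.56  0.65  0.54]
```

View pics/w8.png

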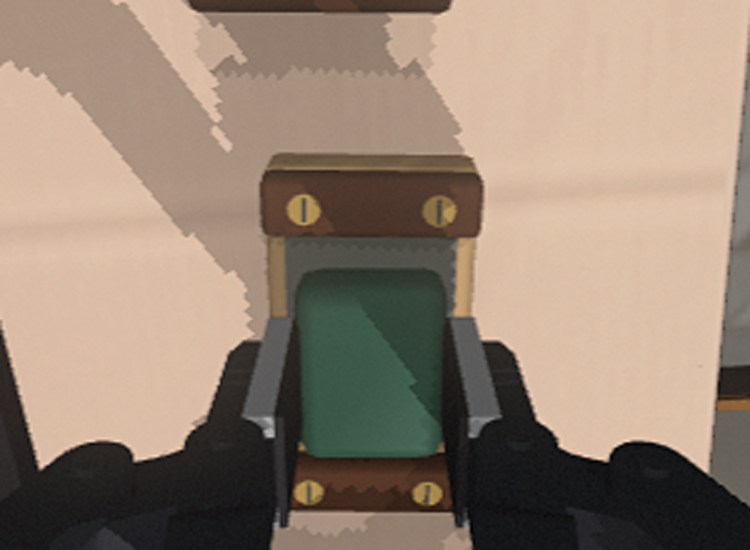

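```bash
cat > rel.py <<'E'
# points in a wrist crop (x0=130,y0=130,s=2.5) -> tool frame x,z at world height
from h import *
def rel(g,pts,x0=130,y0=130,s=2.5):
    st=read_state();R=Ro.from_euler('xyz',st['tool_rot'])
    out=[]
    for u,v,z in pts:
        p=pix2w(g,(u+.5)/s-.5+x0,(v+.5)/s-.5+y0,z); out.append(R.inv().apply(p-st['eef_pos']))
    return np.round(out,1)[:,[0,2]]
E
python3 - <<'E'
from rel import *
g=get_image("wrist")
o=rel(g,[(303.5,210,19),(440,210,19),(309,492,19),(427,492,19),(300,285,27.5),(443,285,27.5),(440,457,27),(303,457,27)]);print(o.tolist(),o[:4].mean(0),o[4:].mean(0))
E
```

```text
[[-13.4, 33.3], [13.3, 33.3], [-14.1, -33.8], [12.3, -33.8], [-13.7, 21.2], [13.5, 21.2], [14.1, -18.3], [-14.4, -18.3]] [-0.475 -0.25 ] [-0.125  1.45 ]
```

```bash
python3 -m jog '[{"x":-0.3,"y":0.5,"z":-1.4,"ax":0,"ay":0.01,"az":0,"grip":20},{"x":-0.3,"y":1,"z":-1.4,"ax":0,"ay":0.01,"az":0,"grip":20},{"x":-0.3,"y":1.5,"z":-1.4,"ax":0,"ay":0.01,"az":0,"grip":20},{"x":-0.3,"y":2,"z":-1.4,"ax":0,"ay":0.01,"az":0,"grip":20},{"x":-0.3,"y":2,"z":-1.4,"ax":0,"ay":0.01,"az":0,"grip":20}]';python3 -m jog '[{"x":0,"y":0.3,"z":0,"ax":0,"ay":0,"az":0,"grip":20},{"x":0,"y":0.6,"z":0,"ax":0,"ay":0,"az":0,"grip":20},{"x":0,"y":0.6,"z":0,"ax":0,"ay":0,"az":0,"grip":20}]'
```

```text
clock: 6.0
eef_pos: [628.8, -55.2, 28.1]
tool_rot: [-1.57, -0.0, 0.973]
force: [0.3, 0.0, -0.4]
width: 28.2
clock: 6.3
eef_pos: [628.9, -55.3, 27.5]
tool_rot: [-1.57, -0.0, 0.973]
force: [-0.3, -0.3, -0.7]
width: 28.5
```

```bash
python3 -m jog '[{"x":0,"y":0.5,"z":0,"ax":0,"ay":0,"az":0,"grip":20},{"x":0,"y":0.8,"z":0,"ax":0,"ay":0,"az":0,"grip":20},{"x":0,"y":0.8,"z":0,"ax":0,"ay":0,"az":0,"grip":20}]';python3 -m jog '[{"x":0,"y":0.5,"z":0,"ax":0,"ay":0,"az":0,"grip":20},{"x":0,"y":0.8,"z":0,"ax":0,"ay":0,"az":0,"grip":20},{"x":0,"y":0.8,"z":0,"ax":0,"ay":0,"az":0,"grip":20}]'
```

```text
clock: 6.6
eef_pos: [628.9, -55.2, 26.9]
tool_rot: [-1.57, -0.0, 0.973]
force: [-0.6, -0.3, 1.2]
width: 28.2
clock: 6.9
eef_pos: [628.9, -55.2, 26.8]
tool_rot: [-1.57, 0.0, 0.973]
force: [-2.9, 0.2, 7.0]
width: 28.7
```

Contact (7 N). Release gently.

```bash
python3 -m jog '[{"x":0,"y":0,"z":0,"ax":0,"ay":0,"az":0,"grip":40},{"x":0,"y":0,"z":0,"ax":0,"ay":0,"az":0,"grip":46},{"x":0,"y":0,"z":0,"ax":0,"ay":0,"az":0,"grip":46},{"x":0,"y":-10,"z":0,"ax":0,"ay":0,"az":0,"grip":46},{"x":0,"y":-40,"z":0,"ax":0,"ay":0,"az":0,"grip":46}]';python3 -m jog '[{"x":0,"y":-40,"z":0,"ax":0,"ay":0,"az":0,"grip":50},{"x":0,"y":-70,"z":0,"ax":0,"ay":0,"az":0,"grip":52},{"x":0,"y":-70,"z":0,"ax":0,"ay":0,"az":0,"grip":52}]'
python3 - <<'E'
from h import *
g=get_image("wrist");crop(g,130,70,430,290,2.5,"w9")
E
python3 d.py 523.5 -121.6 100 1.012
```

```text
clock: 7.4
eef_pos: [626.7, -55.3, 64.1]
tool_rot: [-1.565, 0.003, 0.973]
force: [-0.1, -0.2, 0.7]
width: 45.9
clock: 7.7
eef_pos: [632.3, -54.9, 141.2]
tool_rot: [-1.577, -0.005, 0.973]
force: [1.3, -0.7, -0.4]
width: 51.7
x -115.3 y 38.3 z 51.3  ax 0.003 ay -0.039 az 0.003
now [630.7 -55.2 138.8] [-1.574 -0.003  0.973] w 51.8 F [ 0.2  0.1 -0.4] t 7.75 q [ 0.34  0.77 -0.5   1.66  0.47  0.84  0.61]
```

View pics/w9.png

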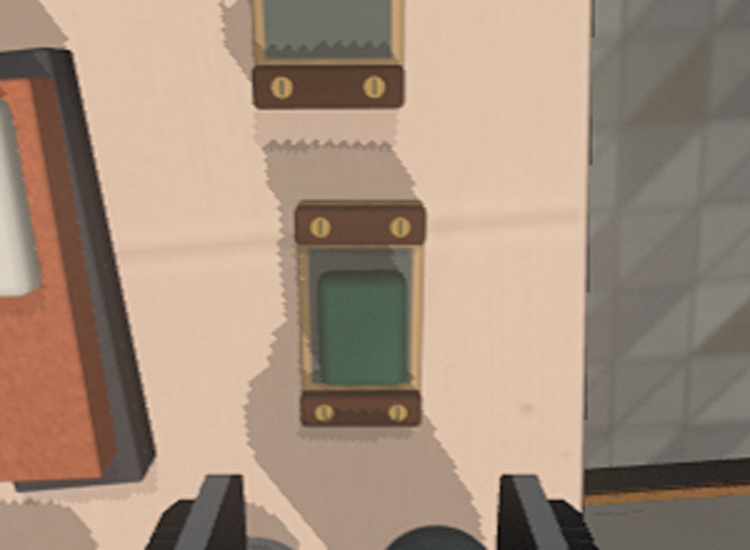

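```bash
python3 -m jog '[{"x":-50,"y":10,"z":20,"ax":0,"ay":-0.04,"az":0,"grip":52},{"x":-90,"y":30,"z":40,"ax":0,"ay":-0.04,"az":0,"grip":52},{"x":-110,"y":55,"z":51,"ax":0,"ay":-0.04,"az":0,"grip":52},{"x":-115,"y":62,"z":51,"ax":0,"ay":-0.04,"az":0,"grip":52},{"x":-115,"y":62,"z":51,"ax":0,"ay":-0.04,"az":0,"grip":52}]';python3 -m jog '[{"x":0,"y":0,"z":0,"ax":0,"ay":0,"az":0,"grip":54},{"x":0,"y":0,"z":0,"ax":0,"ay":0,"az":0,"grip":54}]'; python3 d.py 524 -122 56 1.014
python3 - <<'E'
from h import *
g=get_image("wrist");crop(g,130,130,430,350,2.5,"w10")
E
```

```text
clock: 8.25
eef_pos: [520.5, -122.2, 72.4]
tool_rot: [-1.567, 0.001, 1.012]
force: [-0.1, 1.0, -0.0]
width: 52.1
clock: 8.45
eef_pos: [524.1, -120.4, 74.6]
tool_rot: [-1.572, -0.002, 1.014]
force: [0.2, 0.1, -0.0]
width: 54.5
x -1.4 y 18.6 z -0.7  ax 0.001 ay 0.000 az 0.002
now [ 524.1 -120.4   74.6] [-1.572 -0.002  1.014] w 54.5 F [ 0.2  0.1 -0. ] t 8.45 q [ 0.46  0.76 -0.44  1.96  0.58  0.55  0.63]
```

View pics/w10.png

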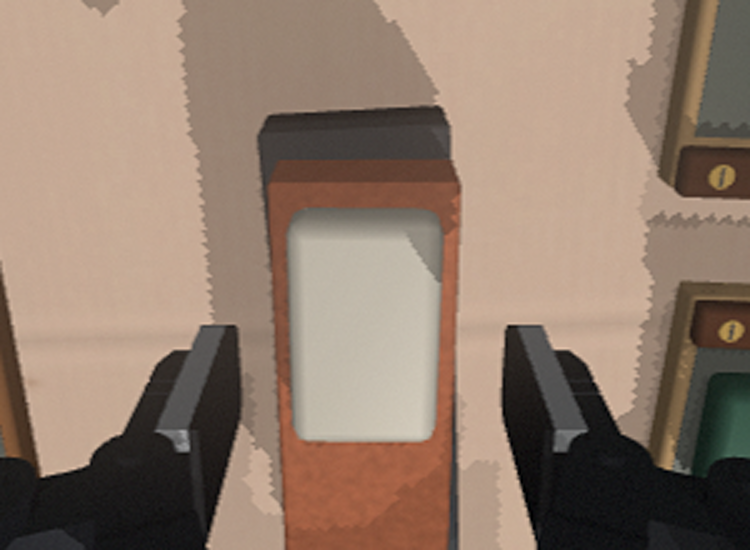

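```bash
python3 -m jog '[{"x":-1.4,"y":8,"z":-0.7,"ax":0,"ay":0,"az":0,"grip":54},{"x":-1.4,"y":16,"z":-0.7,"ax":0,"ay":0,"az":0,"grip":54},{"x":-1.4,"y":18,"z":-0.7,"ax":0,"ay":0,"az":0,"grip":54},{"x":-1.4,"y":18,"z":-0.7,"ax":0,"ay":0,"az":0,"grip":54},{"x":-1.4,"y":18,"z":-0.7,"ax":0,"ay":0,"az":0,"grip":40}]';python3 -m jog '[{"x":0,"y":0,"z":0,"ax":0,"ay":0,"az":0,"grip":25},{"x":0,"y":0,"z":0,"ax":0,"ay":0,"az":0,"grip":25},{"x":0,"y":0,"z":0,"ax":0,"ay":0,"az":0,"grip":25},{"x":0,"y":0,"z":0,"ax":0,"ay":0,"az":0,"grip":25}]';python3 -m jog '[{"x":0,"y":-3,"z":0,"ax":0,"ay":0,"az":0,"grip":25},{"x":0,"y":-8,"z":0,"ax":0,"ay":0,"az":0,"grip":25},{"x":0,"y":-30,"z":0,"ax":0,"ay":0,"az":0,"grip":25},{"x":0,"y":-30,"z":0,"ax":0,"ay":0,"az":0,"grip":25},{"x":0,"y":-30,"z":0,"ax":0,"ay":0,"az":0,"grip":25}]'; python3 d.py 523.3 3.0 60 0.99
python3 - <<'E'
from h import *
g=get_image("wrist");crop(g,130,130,430,350,2.5,"w11")
E
```

```text
clock: 9.0
eef_pos: [521.9, -123.0, 55.8]
tool_rot: [-1.57, -0.0, 1.013]
force: [1.0, -0.7, -0.2]
width: 41.0
clock: 9.4
eef_pos: [522.2, -123.0, 56.4]
tool_rot: [-1.571, -0.001, 1.013]
force: [-1.0, 0.5, 5.3]
width: 32.2
clock: 9.9
eef_pos: [522.1, -123.5, 86.2]
tool_rot: [-1.571, -0.0, 1.013]
force: [0.2, -0.8, -1.0]
width: 32.6
x 107.9 y 26.2 z 66.0  ax -0.000 ay 0.023 az 0.000
now [ 522.1 -123.5   86.2] [-1.571 -0.     1.013] w 32.6 F [ 0.2 -0.8 -1. ] t 9.9 q [ 0.48  0.74 -0.45  1.96  0.57  0.58  0.65]
```

View pics/w11.png

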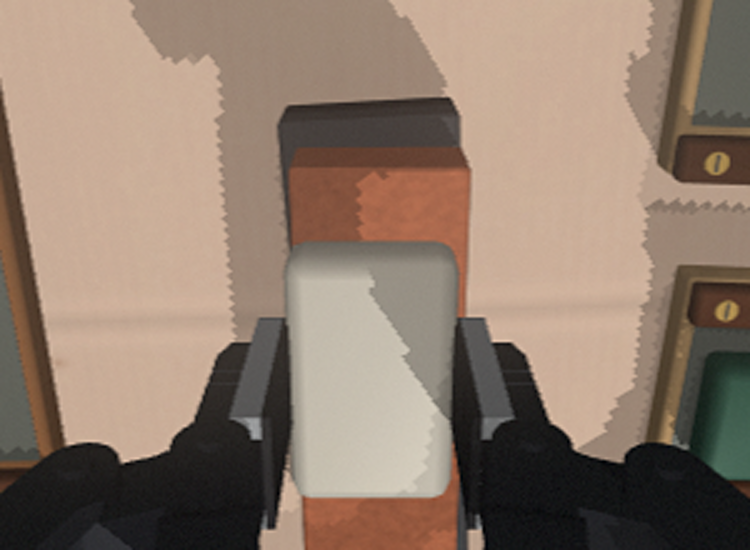

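```bash
python3 -m jog '[{"x":30,"y":0,"z":15,"ax":0,"ay":0.022,"az":0,"grip":25},{"x":70,"y":0,"z":40,"ax":0,"ay":0.022,"az":0,"grip":25},{"x":100,"y":5,"z":60,"ax":0,"ay":0.022,"az":0,"grip":25},{"x":109,"y":15,"z":66,"ax":0,"ay":0.022,"az":0,"grip":25},{"x":109,"y":25,"z":66,"ax":0,"ay":0.022,"az":0,"grip":25}]';python3 -m jog '[{"x":0,"y":8,"z":0,"ax":0,"ay":0,"az":0,"grip":25},{"x":0,"y":15,"z":0,"ax":0,"ay":0,"az":0,"grip":25},{"x":0,"y":20,"z":0,"ax":0,"ay":0,"az":0,"grip":25},{"x":0,"y":20,"z":0,"ax":0,"ay":0,"az":0,"grip":25}]';python3 d.py 523.3 3.0 30 0.99
python3 - <<'E'
from h import *
g=get_image("wrist");crop(g,130,130,430,350,2.5,"w12")
E
```

```text
clock: 10.45
eef_pos: [523.2, 7.1, 60.3]
tool_rot: [-1.569, -0.001, 0.996]
force: [-1.3, -0.0, -0.5]
width: 32.4
clock: 10.85
eef_pos: [523.1, 3.1, 40.2]
tool_rot: [-1.569, 0.001, 0.989]
force: [0.3, -0.5, -0.0]
width: 32.1
x 0.0 y 10.2 z -0.2  ax -0.002 ay -0.001 az -0.001
now [523.1   3.1  40.2] [-1.569e+00  1.000e-03  9.890e-01] w 32.1 F [ 0.3 -0.5 -0. ] t 10.85 q [ 0.17  0.79 -0.35  2.01  0.6   0.44  0.35]
```

View pics/w12.png

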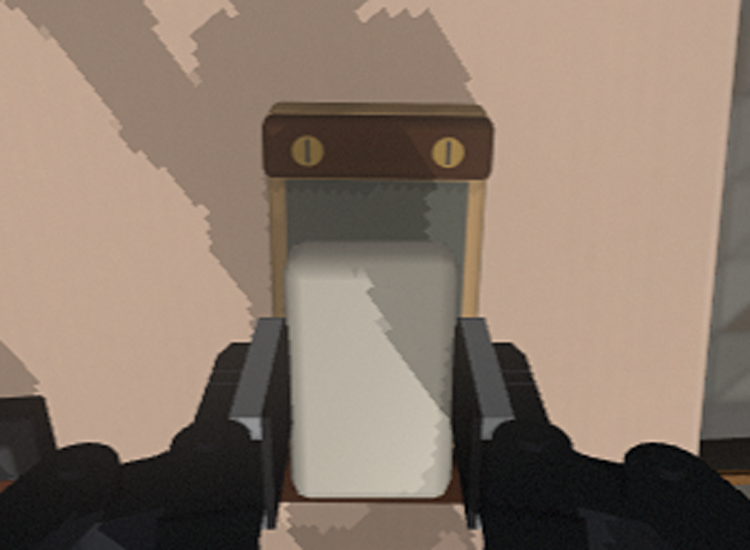

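Run:
```python
from rel import *
g=get_image("wrist")
print(rel(g,[(307.5,151,19),(448.5,151,19),(378,116,19),(378,180,12+7),(281,501,19),(463,501,19)]).tolist())
print('stone',rel(g,[(292,262,39.8),(453,262,39.8),(297,497,38),(448,497,38)]).tolist())
```

```text
[[-13.4, 41.9], [15.6, 41.9], [1.1, 49.3], [1.1, 35.6], [-22.2, -46.1], [22.0, -46.2]]
stone [[-15.1, 26.2], [15.0, 26.2], [-16.1, -28.9], [16.0, -28.9]]
```

```bash
python3 -m jog '[{"x":0.6,"y":0,"z":2,"ax":0,"ay":0.011,"az":0,"grip":25},{"x":0.6,"y":5,"z":2,"ax":0,"ay":0.011,"az":0,"grip":25},{"x":0.6,"y":9,"z":2,"ax":0,"ay":0.011,"az":0,"grip":25},{"x":0.6,"y":11.5,"z":2,"ax":0,"ay":0.011,"az":0,"grip":25},{"x":0.6,"y":11.5,"z":2,"ax":0,"ay":0.011,"az":0,"grip":25}]'; python3 -m jog '[{"x":0,"y":0.5,"z":0,"ax":0,"ay":0,"az":0,"grip":25},{"x":0,"y":1,"z":0,"ax":0,"ay":0,"az":0,"grip":25},{"x":0,"y":1.2,"z":0,"ax":0,"ay":0,"az":0,"grip":25}]'
python3 - <<'E'
from h import *
g=get_image("wrist");crop(g,130,130,430,350,2.5,"w13")
E
```

```text
clock: 11.45
eef_pos: [521.9, 5.9, 29.1]
tool_rot: [-1.569, 0.0, 0.98]
force: [-0.3, -0.5, 0.2]
width: 32.1
clock: 11.75
eef_pos: [522.3, 5.9, 28.4]
tool_rot: [-1.57, -0.0, 0.98]
force: [-0.3, -0.5, -0.9]
width: 32.4
```

View pics/w13.png

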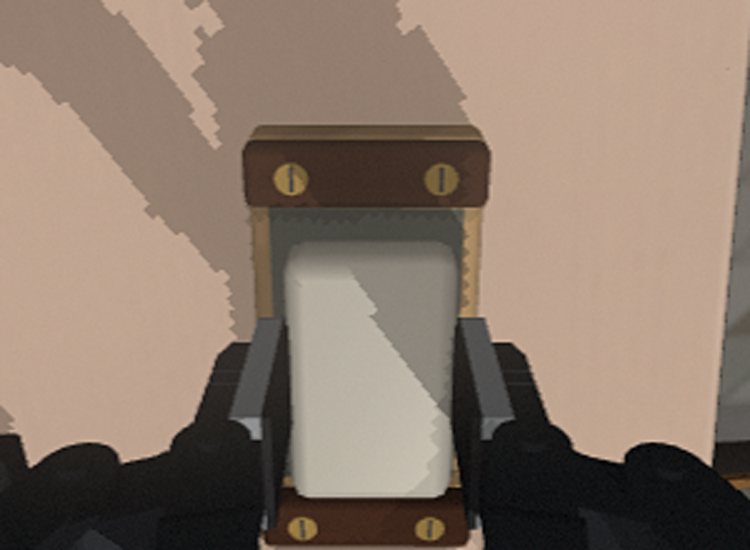

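```bash
python3 - <<'E'
from rel import *
g=get_image("wrist")
o=rel(g,[(290.5,180,19),(441.5,180,19),(302,527,19),(429.5,527,19)]);print(o.tolist(),o.mean(0))
print('stone',rel(g,[(292,262,27.8),(453,262,27.8),(297,497,26),(448,497,26)]).tolist())
E
python3 d.py 522.3 5.9 26.4 .98
```

```text
[[-15.4, 39.6], [13.5, 39.5], [-15.6, -42.9], [13.2, -42.9]] [-1.075 -1.675]
stone [[-14.7, 26.3], [15.3, 26.3], [-15.7, -28.7], [16.3, -28.7]]
x 0.1 y 2.0 z -0.0  ax -0.001 ay -0.000 az 0.000
now [522.3   5.9  28.4] [-1.57 -0.    0.98] w 32.4 F [0.4 0.2 0.5] t 11.85 q [ 0.15  0.81 -0.32  2.01  0.61  0.41  0.33]
```

```bash
python3 -m jog '[{"x":-1.3,"y":0,"z":-0.4,"ax":0,"ay":0,"az":0,"grip":25},{"x":-1.3,"y":0.5,"z":-0.4,"ax":0,"ay":0,"az":0,"grip":25},{"x":-1.3,"y":1,"z":-0.4,"ax":0,"ay":0,"az":0,"grip":25},{"x":-1.3,"y":1.5,"z":-0.4,"ax":0,"ay":0,"az":0,"grip":25},{"x":-1.3,"y":1.5,"z":-0.4,"ax":0,"ay":0,"az":0,"grip":25}]'; python3 -m jog '[{"x":0,"y":0.3,"z":0,"ax":0,"ay":0,"az":0,"grip":25},{"x":0,"y":0.6,"z":0,"ax":0,"ay":0,"az":0,"grip":25},{"x":0,"y":0.8,"z":0,"ax":0,"ay":0,"az":0,"grip":25},{"x":0,"y":0.8,"z":0,"ax":0,"ay":0,"az":0,"grip":25}]'
```

```text
clock: 12.35
eef_pos: [521.8, 4.6, 26.7]
tool_rot: [-1.57, -0.0, 0.98]
force: [-0.3, -0.2, -1.1]
width: 32.1
clock: 12.75
eef_pos: [521.9, 4.6, 26.3]
tool_rot: [-1.57, -0.0, 0.98]
force: [-0.3, 0.9, 4.4]
width: 32.3
```

Contact; release and back off.

```bash
python3 -m jog '[{"x":0,"y":0,"z":0,"ax":0,"ay":0,"az":0,"grip":42},{"x":0,"y":0,"z":0,"ax":0,"ay":0,"az":0,"grip":50},{"x":0,"y":0,"z":0,"ax":0,"ay":0,"az":0,"grip":50},{"x":0,"y":-10,"z":0,"ax":0,"ay":0,"az":0,"grip":50},{"x":0,"y":-40,"z":0,"ax":0,"ay":0,"az":0,"grip":50}]';python3 -m jog '[{"x":0,"y":-40,"z":0,"ax":0,"ay":0,"az":0,"grip":60},{"x":0,"y":-70,"z":0,"ax":0,"ay":0,"az":0,"grip":66},{"x":0,"y":-70,"z":0,"ax":0,"ay":0,"az":0,"grip":66}]'
python3 - <<'E'
from h import *
g=get_image("wrist");crop(g,130,70,430,290,2.5,"w14")
E
python3 d.py 550.7 -138.5 100 1.014
```

```text
clock: 13.25
eef_pos: [520.1, 4.4, 65.0]
tool_rot: [-1.566, 0.003, 0.98]
force: [-0.3, 0.2, -0.1]
width: 50.4
clock: 13.55
eef_pos: [524.6, 4.9, 140.3]
tool_rot: [-1.576, -0.005, 0.98]
force: [0.6, 1.2, 0.4]
width: 65.8
x -103.6 y 38.5 z -102.2  ax 0.003 ay -0.035 az 0.003
now [523.4   4.5 138.4] [-1.574 -0.003  0.979] w 66.0 F [ 0.6 -0.7 -1.1] t 13.6 q [ 0.26  0.64 -0.49  1.96  0.48  0.65  0.45]
```

View pics/w14.png

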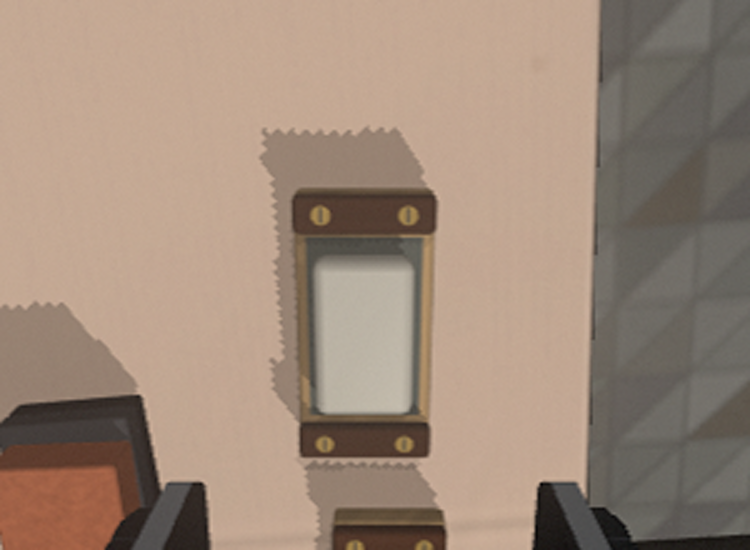

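```bash
python3 -m jog '[{"x":-40,"y":0,"z":-40,"ax":0,"ay":-0.035,"az":0,"grip":66},{"x":-70,"y":10,"z":-70,"ax":0,"ay":-0.035,"az":0,"grip":66},{"x":-95,"y":40,"z":-95,"ax":0,"ay":-0.035,"az":0,"grip":66},{"x":-103.5,"y":70,"z":-102,"ax":0,"ay":-0.035,"az":0,"grip":66},{"x":-103.5,"y":78,"z":-102,"ax":0,"ay":-0.035,"az":0,"grip":66}]';python3 -m jog '[{"x":0,"y":0,"z":0,"ax":0,"ay":0,"az":0,"grip":66},{"x":0,"y":0,"z":0,"ax":0,"ay":0,"az":0,"grip":66},{"x":0,"y":0,"z":0,"ax":0,"ay":0,"az":0,"grip":66}]'; python3 d.py 550.7 -138.5 36 1.014
python3 - <<'E'
from h import *
g=get_image("wrist");crop(g,130,130,430,350,2.5,"w15")
E
```

```text
clock: 14.1
eef_pos: [545.7, -141.1, 54.1]
tool_rot: [-1.564, 0.004, 1.011]
force: [-0.6, -0.7, -0.0]
width: 66.0
clock: 14.4
eef_pos: [549.9, -136.5, 59.3]
tool_rot: [-1.571, -0.002, 1.018]
force: [-0.2, -0.6, 0.7]
width: 66.0
x -1.3 y 23.3 z -1.7  ax 0.001 ay 0.004 az 0.002
now [ 549.9 -136.5   59.3] [-1.571 -0.002  1.018] w 66.0 F [-0.2 -0.6  0.7] t 14.4 q [ 0.47  0.81 -0.43  1.88  0.59  0.58  0.67]
```

View pics/w15.png

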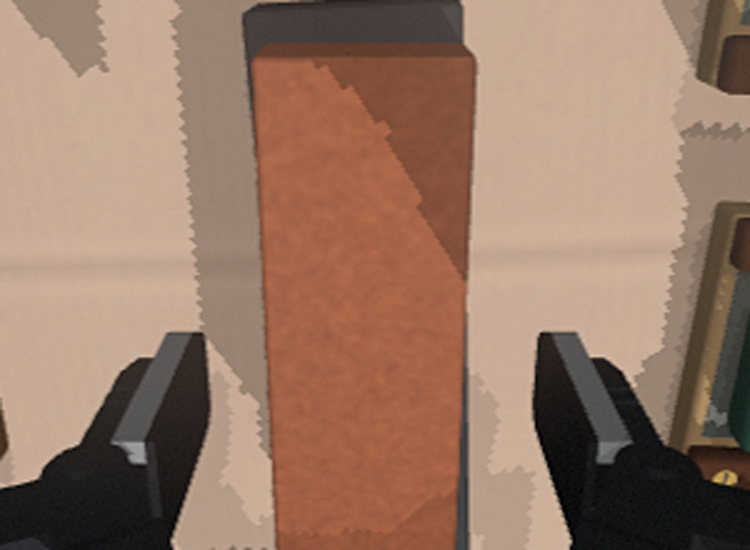

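```bash
python3 -m jog '[{"x":-1.5,"y":8,"z":-1.7,"ax":0,"ay":0,"az":0,"grip":66},{"x":-1.5,"y":16,"z":-1.7,"ax":0,"ay":0,"az":0,"grip":66},{"x":-1.5,"y":22,"z":-1.7,"ax":0,"ay":0,"az":0,"grip":66},{"x":-1.5,"y":23,"z":-1.7,"ax":0,"ay":0,"az":0,"grip":66},{"x":-1.5,"y":23,"z":-1.7,"ax":0,"ay":0,"az":0,"grip":55}]';python3 -m jog '[{"x":0,"y":0,"z":0,"ax":0,"ay":0,"az":0,"grip":35},{"x":0,"y":0,"z":0,"ax":0,"ay":0,"az":0,"grip":35},{"x":0,"y":0,"z":0,"ax":0,"ay":0,"az":0,"grip":35},{"x":0,"y":0,"z":0,"ax":0,"ay":0,"az":0,"grip":35}]'; python3 d.py 550.7 -138.5 36 1.014
```

```text
clock: 14.95
eef_pos: [549.2, -140.2, 34.4]
tool_rot: [-1.569, 0.0, 1.015]
force: [0.4, -0.3, 0.9]
width: 55.2
clock: 15.35
eef_pos: [550.1, -139.9, 35.4]
tool_rot: [-1.571, -0.001, 1.015]
force: [0.0, 1.6, 4.0]
width: 42.7
x 1.5 y -0.6 z 0.2  ax -0.000 ay 0.001 az 0.001
now [ 550.1 -139.9   35.4] [-1.571e+00 -1.000e-03  1.015e+00] w 42.7 F [0.  1.6 4. ] t 15.35 q [ 0.46  0.84 -0.41  1.89  0.61  0.54  0.65]
```

```bash
python3 -m jog '[{"x":0,"y":-3,"z":0,"ax":0,"ay":0,"az":0,"grip":35},{"x":0,"y":-8,"z":0,"ax":0,"ay":0,"az":0,"grip":35},{"x":0,"y":-25,"z":0,"ax":0,"ay":0,"az":0,"grip":35},{"x":0,"y":-50,"z":0,"ax":0,"ay":0,"az":0,"grip":35},{"x":0,"y":-60,"z":0,"ax":0,"ay":0,"az":0,"grip":35}]';python3 -m jog '[{"x":0,"y":0,"z":0,"ax":0,"ay":0,"az":0,"grip":35},{"x":0,"y":0,"z":0,"ax":0,"ay":0,"az":0,"grip":35}]'; python3 d.py 432.0 -341.3 90 0.984
python3 - <<'E'
from h import *
g=get_image("wrist");crop(g,0,0,560,420,1.4,"w16")
E
```

```text
clock: 15.85
eef_pos: [550.3, -140.9, 96.5]
tool_rot: [-1.572, -0.001, 1.015]
force: [0.4, 0.4, -3.2]
width: 42.6
clock: 16.05
eef_pos: [549.0, -140.8, 94.4]
tool_rot: [-1.569, 0.001, 1.014]
force: [0.7, 0.0, -3.3]
width: 42.8
x -232.0 y 4.5 z -6.5  ax -0.002 ay 0.030 az -0.001
now [ 549.  -140.8   94.4] [-1.569e+00  1.000e-03  1.014e+00] w 42.8 F [ 0.7  0.  -3.3] t 16.05 q [ 0.5   0.76 -0.48  1.87  0.55  0.65  0.71]
```

View pics/w16.png

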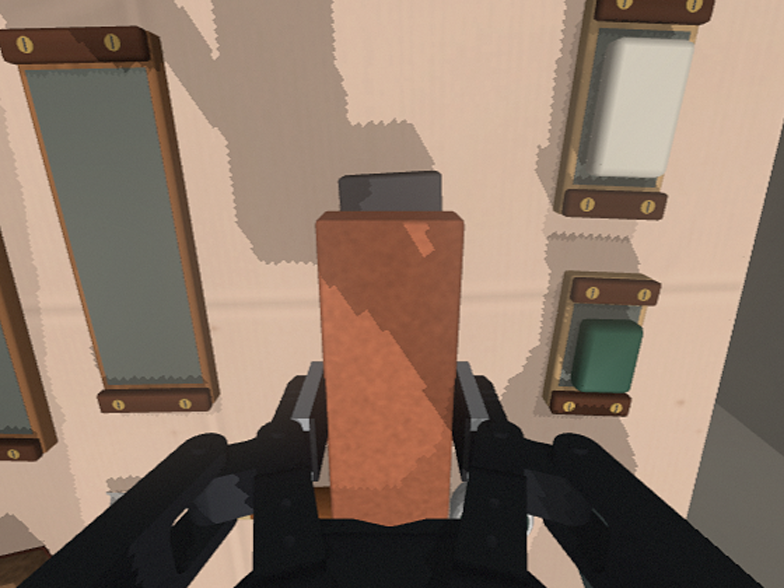

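```bash
python3 -m jog '[{"x":-40,"y":0,"z":0,"ax":0,"ay":0.03,"az":0,"grip":35},{"x":-85,"y":0,"z":-2,"ax":0,"ay":0.03,"az":0,"grip":35},{"x":-130,"y":0,"z":-4,"ax":0,"ay":0.03,"az":0,"grip":35},{"x":-175,"y":0,"z":-6,"ax":0,"ay":0.03,"az":0,"grip":35},{"x":-210,"y":5,"z":-6,"ax":0,"ay":0.03,"az":0,"grip":35}]';python3 -m jog '[{"x":-15,"y":5,"z":0,"ax":0,"ay":0,"az":0,"grip":35},{"x":-22,"y":20,"z":0,"ax":0,"ay":0,"az":0,"grip":35},{"x":-22,"y":30,"z":0,"ax":0,"ay":0,"az":0,"grip":35},{"x":-22,"y":30,"z":0,"ax":0,"ay":0,"az":0,"grip":35},{"x":-22,"y":30,"z":0,"ax":0,"ay":0,"az":0,"grip":35}]'; python3 d.py 432.0 -341.3 35 0.984
python3 - <<'E'
from h import *
g=get_image("wrist");crop(g,0,0,560,420,1.4,"w17")
E
```

```text
clock: 16.6
eef_pos: [441.6, -324.8, 89.0]
tool_rot: [-1.569, 0.001, 0.983]
force: [-0.4, 0.0, -2.9]
width: 42.5
clock: 17.1
eef_pos: [433.0, -338.0, 59.4]
tool_rot: [-1.569, -0.002, 0.988]
force: [0.0, -0.6, -2.3]
width: 42.3
x -3.4 y 24.4 z -1.0  ax -0.002 ay 0.004 az 0.002
now [ 433.  -338.    59.4] [-1.569 -0.002  0.988] w 42.3 F [ 0.  -0.6 -2.3] t 17.1 q [ 0.91  0.8  -0.46  1.93  0.63  0.56  1.01]
```

View pics/w17.png

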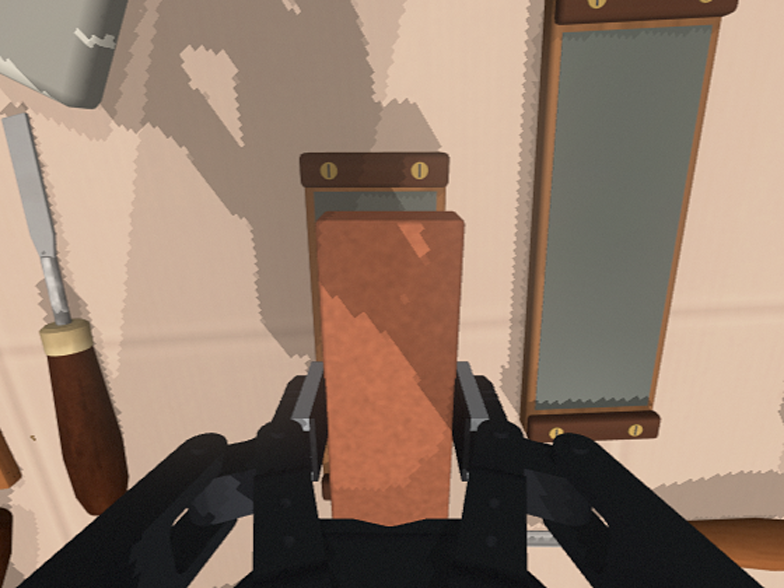

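Run:
```python
from rel import *
g=get_image("wrist");print(read_state()['eef_pos'])
o=rel(g,[(328.5,170.5,19),(419.5,170.5,19),(300,155,19),(449,155,19),(300,186,19),(449,186,19),(322,470,19)],0,0,1.4);print(o.tolist())
print('stone',rel(g,[(317,226,66),(463,226,66),(331,518,66),(447,518,66)],0,0,1.4).tolist())
```

```text
[ 433.0725203  -338.93935688   60.13817512]
[[-23.0, 75.0], [12.0, 75.0], [-33.6, 80.7], [23.1, 80.7], [-34.4, 69.2], [23.6, 69.1], [-32.7, -66.9]]
stone [[-20.7, 62.0], [21.9, 62.0], [-21.5, -47.7], [21.9, -47.8]]
```

```bash
python3 -m jog '[{"x":-2,"y":0,"z":-0.5,"ax":0,"ay":0,"az":0,"grip":35},{"x":-4.5,"y":5,"z":-0.5,"ax":0,"ay":0,"az":0,"grip":35},{"x":-4.5,"y":12,"z":-0.5,"ax":0,"ay":0,"az":0,"grip":35},{"x":-4.5,"y":15,"z":-0.5,"ax":0,"ay":0,"az":0,"grip":35},{"x":-4.5,"y":15,"z":-0.5,"ax":0,"ay":0,"az":0,"grip":35}]'; python3 -m jog '[{"x":0,"y":0,"z":0,"ax":0,"ay":0,"az":0,"grip":35},{"x":0,"y":0,"z":0,"ax":0,"ay":0,"az":0,"grip":35}]';  python3 d.py 432.0 -341.3 35 0.984
python3 - <<'E'
from h import *
g=get_image("wrist");crop(g,150,50,400,410,1.65,"w18");
g=get_image("top");crop(g,290,130,410,260,4.6,"t18")
g=get_image("scene");crop(g,220,180,420,300,4,"s18")
E
```

```text
clock: 17.7
eef_pos: [429.1, -344.0, 44.1]
tool_rot: [-1.568, -0.0, 0.985]
force: [0.0, 0.7, -3.2]
width: 42.6
clock: 17.9
eef_pos: [429.8, -344.3, 45.0]
tool_rot: [-1.57, -0.0, 0.985]
force: [-0.1, -0.8, -3.0]
width: 42.6
x 3.7 y 10.0 z -0.2  ax -0.001 ay 0.001 az 0.000
now [ 429.8 -344.3   45. ] [-1.57  -0.     0.985] w 42.6 F [-0.1 -0.8 -3. ] t 17.9 q [ 0.9   0.82 -0.44  1.93  0.65  0.54  1.  ]
```

View pics/w18.png

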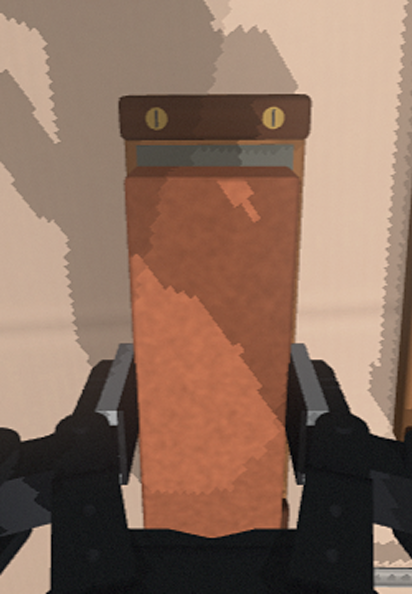

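View pics/s18.png

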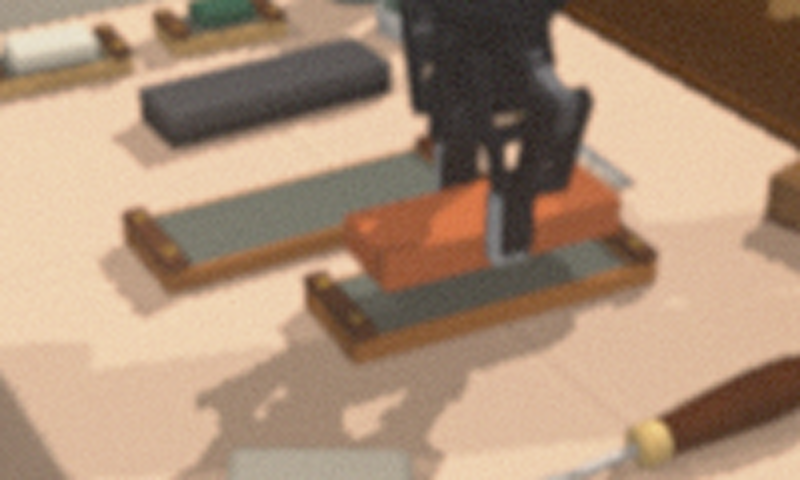

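View pics/t18.png

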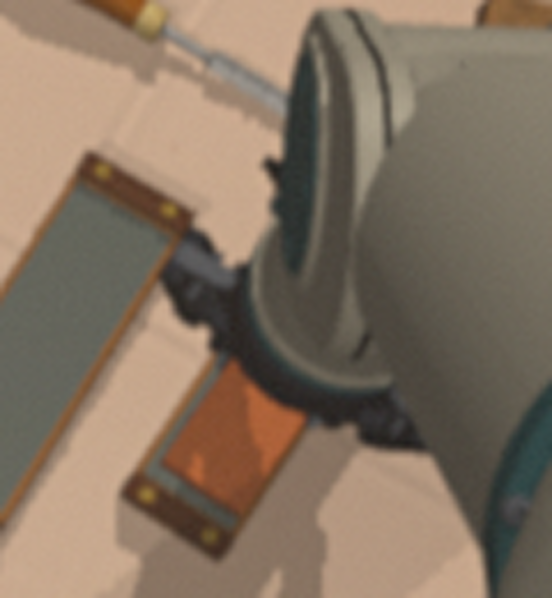

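Run:
```python
from rel import *
g=get_image("wrist")
o=rel(g,[(156.5,118,19),(273.5,118,19),(215,97,19),(215,138,19),(288,505,19),(288,520,19)],150,50,1.65);print(o.tolist())
print('stone',rel(g,[(125,180,51),(301,180,51)],150,50,1.65).tolist())
crop(g,200,280,400,400,4,"w19")
```

```text
[[-16.4, 75.7], [18.5, 75.7], [1.0, 81.7], [1.0, 69.9], [29.9, -70.4], [30.2, -77.9]]
stone [[-21.4, 62.7], [22.1, 62.7]]
```

View pics/w19.png

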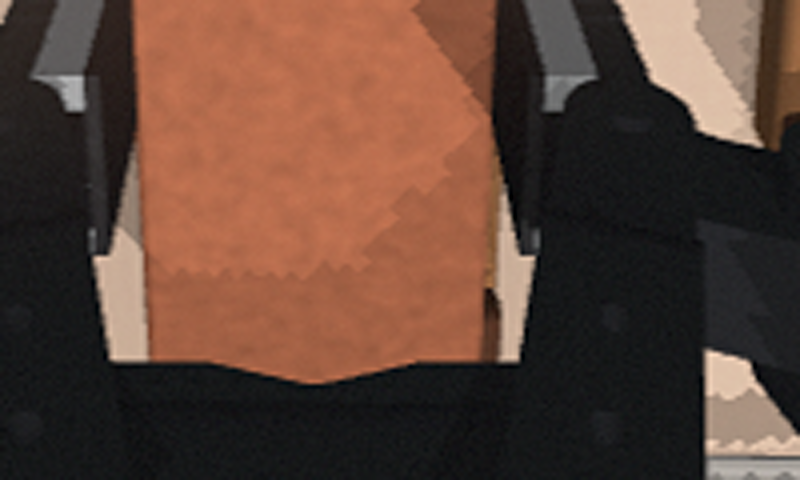

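```bash
python3 -m jog '[{"x":1,"y":0,"z":1.2,"ax":0,"ay":0,"az":0,"grip":35},{"x":1,"y":6,"z":1.2,"ax":0,"ay":0,"az":0,"grip":35},{"x":1,"y":11,"z":1.2,"ax":0,"ay":0,"az":0,"grip":35},{"x":1,"y":15,"z":1.2,"ax":0,"ay":0,"az":0,"grip":35},{"x":1,"y":16,"z":1.2,"ax":0,"ay":0,"az":0,"grip":35}]'; python3 -m jog '[{"x":0,"y":0.5,"z":0,"ax":0,"ay":0,"az":0,"grip":35},{"x":0,"y":1,"z":0,"ax":0,"ay":0,"az":0,"grip":35},{"x":0,"y":1,"z":0,"ax":0,"ay":0,"az":0,"grip":35}]';  python3 d.py 432.0 -341.3 25.4 0.984
python3 - <<'E'
from h import *
g=get_image("wrist");crop(g,150,50,400,410,1.65,"w20");crop(g,200,280,400,400,4,"w21")
E
```

```text
clock: 18.6
eef_pos: [428.8, -342.5, 28.1]
tool_rot: [-1.569, -0.0, 0.985]
force: [0.6, -0.2, -3.8]
width: 42.7
clock: 18.9
eef_pos: [429.2, -342.8, 27.9]
tool_rot: [-1.57, -0.0, 0.985]
force: [0.4, 0.1, -2.6]
width: 42.6
x 2.8 y 2.5 z -1.5  ax -0.001 ay 0.001 az 0.000
now [ 429.2 -342.8   27.9] [-1.57  -0.     0.985] w 42.6 F [ 0.4  0.1 -2.6] t 18.9 q [ 0.89  0.84 -0.41  1.94  0.67  0.5   0.98]
```

View pics/w20.png

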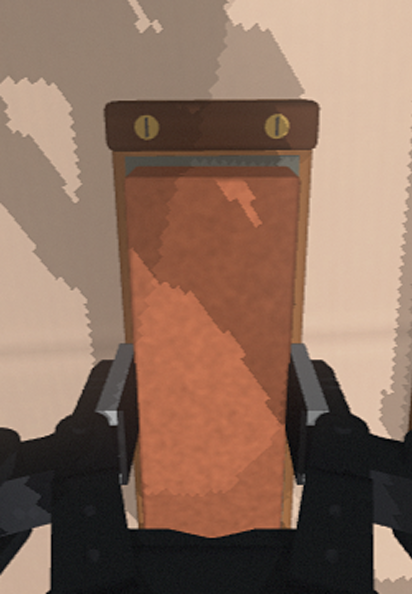

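View pics/w21.png

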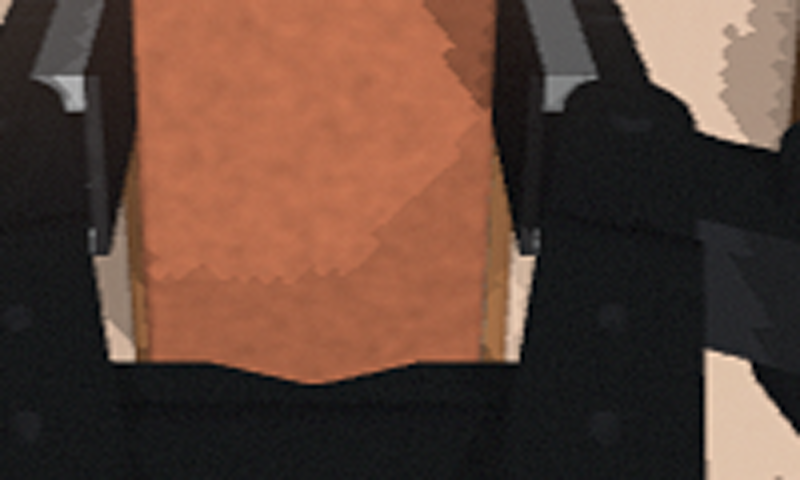

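Run:
```python
from rel import *
g=get_image("wrist")
print(rel(g,[(211,167,14.5),(211,177,34.5),(211,150,19),(211,102,19),(211,127,19)],150,50,1.65).tolist())
```

```text
[[-0.1, 63.1], [-0.1, 63.6], [-0.1, 68.4], [-0.1, 80.8], [-0.1, 74.4]]
```

```bash
python3 -m jog '[{"x":0,"y":0,"z":-0.9,"ax":0,"ay":-0.005,"az":0,"grip":35},{"x":0,"y":0.5,"z":-1.7,"ax":0,"ay":-0.005,"az":0,"grip":35},{"x":0,"y":1,"z":-1.7,"ax":0,"ay":-0.005,"az":0,"grip":35},{"x":0,"y":1.5,"z":-1.7,"ax":0,"ay":-0.005,"az":0,"grip":35},{"x":0,"y":2,"z":-1.7,"ax":0,"ay":-0.005,"az":0,"grip":35}]';python3 -m jog '[{"x":0,"y":0.3,"z":0,"ax":0,"ay":0,"az":0,"grip":35},{"x":0,"y":0.5,"z":0,"ax":0,"ay":0,"az":0,"grip":35},{"x":0,"y":0.5,"z":0,"ax":0,"ay":0,"az":0,"grip":35}]'
```

```text
clock: 19.5
eef_pos: [430.5, -343.7, 25.8]
tool_rot: [-1.57, -0.0, 0.99]
force: [0.6, -0.4, -3.7]
width: 42.6
clock: 19.8
eef_pos: [430.5, -343.7, 25.4]
tool_rot: [-1.57, -0.0, 0.99]
force: [0.1, 0.6, -3.6]
width: 42.3
```

```bash
python3 -m jog '[{"x":0,"y":0.3,"z":0,"ax":0,"ay":0,"az":0,"grip":35},{"x":0,"y":0.6,"z":0,"ax":0,"ay":0,"az":0,"grip":35},{"x":0,"y":0.6,"z":0,"ax":0,"ay":0,"az":0,"grip":35}]'
```

```text
clock: 20.1
eef_pos: [430.5, -343.7, 25.3]
tool_rot: [-1.57, 0.0, 0.99]
force: [-2.4, 1.3, 4.7]
width: 42.8
```

```bash
python3 -m jog '[{"x":0,"y":0,"z":0,"ax":0,"ay":0,"az":0,"grip":50},{"x":0,"y":0,"z":0,"ax":0,"ay":0,"az":0,"grip":58},{"x":0,"y":0,"z":0,"ax":0,"ay":0,"az":0,"grip":58},{"x":0,"y":-10,"z":0,"ax":0,"ay":0,"az":0,"grip":58},{"x":0,"y":-40,"z":0,"ax":0,"ay":0,"az":0,"grip":58}]';python3 -m jog '[{"x":0,"y":-50,"z":0,"ax":0,"ay":0,"az":0,"grip":66},{"x":0,"y":-90,"z":0,"ax":0,"ay":0,"az":0,"grip":68},{"x":0,"y":-90,"z":0,"ax":0,"ay":0,"az":0,"grip":68}]'
python3 - <<'E'
from h import *
g=get_image("wrist");crop(g,0,0,560,420,1.4,"w22")
E
python3 d.py 553.7 -139 100 1.06
```

```text
clock: 20.6
eef_pos: [429.1, -342.8, 63.6]
tool_rot: [-1.565, -0.0, 0.99]
force: [-0.6, -0.5, 1.0]
width: 57.9
clock: 20.9
eef_pos: [434.1, -345.4, 160.7]
tool_rot: [-1.581, -0.0, 0.99]
force: [0.1, -0.5, 0.6]
width: 68.2
x 238.7 y 58.0 z 11.9  ax 0.005 ay -0.070 az -0.001
now [ 432.4 -344.9  158.1] [-1.576  0.     0.99 ] w 68.0 F [-0.1 -0.7 -1.2] t 20.95 q [ 1.    0.66 -0.58  1.87  0.51  0.76  1.12]
```

View pics/w22.png

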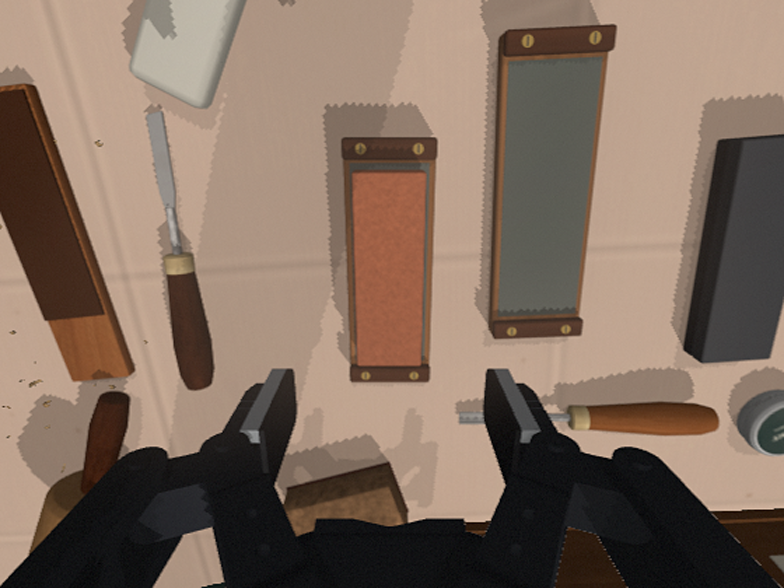

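```bash
python3 -m jog '[{"x":45,"y":0,"z":2,"ax":0,"ay":-0.07,"az":0,"grip":70},{"x":95,"y":0,"z":4,"ax":0,"ay":-0.07,"az":0,"grip":70},{"x":145,"y":0,"z":8,"ax":0,"ay":-0.07,"az":0,"grip":70},{"x":190,"y":20,"z":12,"ax":0,"ay":-0.07,"az":0,"grip":70},{"x":225,"y":40,"z":12,"ax":0,"ay":-0.07,"az":0,"grip":70}]';python3 -m jog '[{"x":13,"y":15,"z":0,"ax":0,"ay":0,"az":0,"grip":70},{"x":13,"y":40,"z":0,"ax":0,"ay":0,"az":0,"grip":70},{"x":13,"y":40,"z":0,"ax":0,"ay":0,"az":0,"grip":70},{"x":13,"y":40,"z":0,"ax":0,"ay":0,"az":0,"grip":70}]';python3 d.py 553.7 -139 14 1.063
python3 - <<'E'
from h import *
g=get_image("wrist");crop(g,130,50,430,350,2,"w23")
E
```

```text
clock: 21.45
eef_pos: [544.7, -145.7, 114.1]
tool_rot: [-1.569, -0.001, 1.063]
force: [0.4, -1.2, 0.4]
width: 69.9
clock: 21.85
eef_pos: [549.3, -137.9, 74.2]
tool_rot: [-1.567, 0.001, 1.06]
force: [0.2, 0.0, 0.0]
width: 70.1
x 1.2 y 60.2 z -4.5  ax -0.003 ay -0.003 az -0.001
now [ 549.3 -137.9   74.2] [-1.567e+00  1.000e-03  1.060e+00] w 70.1 F [0.2 0.  0. ] t 21.85 q [ 0.5   0.79 -0.48  1.87  0.6   0.63  0.7 ]
```

View pics/w23.png

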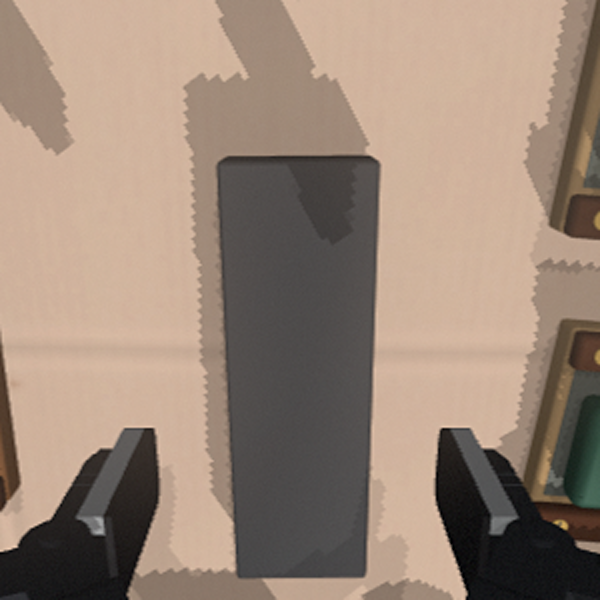

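```bash
python3 - <<'E'
from rel import *
g=get_image("wrist")
print(rel(g,[(219,163,22),(379,163,22),(238,577,22),(366,577,22)],130,50,2).tolist())
E
python3 -m jog '[{"x":1.2,"y":15,"z":-4,"ax":0,"ay":-0.004,"az":0,"grip":70},{"x":1.2,"y":30,"z":-4,"ax":0,"ay":-0.004,"az":0,"grip":70},{"x":1.2,"y":42,"z":-4,"ax":0,"ay":-0.004,"az":0,"grip":70},{"x":1.2,"y":50,"z":-4,"ax":0,"ay":-0.004,"az":0,"grip":70},{"x":1.2,"y":50,"z":-4,"ax":0,"ay":-0.004,"az":0,"grip":70}]';python3 d.py 553.7 -139 14 1.067
```

```text
[[-22.7, 69.2], [23.9, 69.2], [-21.7, -79.8], [25.6, -79.8]]
clock: 22.45
eef_pos: [553.3, -138.4, 23.1]
tool_rot: [-1.567, 0.001, 1.064]
force: [-0.2, -0.2, 0.3]
width: 69.9
x -0.3 y 9.1 z -0.7  ax -0.004 ay -0.003 az -0.001
now [ 553.3 -138.4   23.1] [-1.567e+00  1.000e-03  1.064e+00] w 69.9 F [-0.2 -0.2  0.3] t 22.45 q [ 0.46  0.87 -0.42  1.88  0.66  0.54  0.66]
```

```bash
python3 -m jog '[{"x":0,"y":4,"z":-1,"ax":0,"ay":0,"az":0,"grip":70},{"x":0,"y":8.5,"z":-1,"ax":0,"ay":0,"az":0,"grip":70},{"x":0,"y":8.5,"z":-1,"ax":0,"ay":0,"az":0,"grip":70},{"x":0,"y":8.5,"z":-1,"ax":0,"ay":0,"az":0,"grip":55},{"x":0,"y":8.5,"z":-1,"ax":0,"ay":0,"az":0,"grip":40}]';python3 -m jog '[{"x":0,"y":0,"z":0,"ax":0,"ay":0,"az":0,"grip":38},{"x":0,"y":0,"z":0,"ax":0,"ay":0,"az":0,"grip":38},{"x":0,"y":0,"z":0,"ax":0,"ay":0,"az":0,"grip":38},{"x":0,"y":0,"z":0,"ax":0,"ay":0,"az":0,"grip":38}]';python3 d.py 553.7 -139 14 1.067; python3 -m jog '[{"x":0,"y":-3,"z":0,"ax":0,"ay":0,"az":0,"grip":38},{"x":0,"y":-8,"z":0,"ax":0,"ay":0,"az":0,"grip":38},{"x":0,"y":-25,"z":0,"ax":0,"ay":0,"az":0,"grip":38},{"x":0,"y":-55,"z":0,"ax":0,"ay":0,"az":0,"grip":38},{"x":0,"y":-70,"z":0,"ax":0,"ay":0,"az":0,"grip":38}]'; python3 d.py 447.8 -234 80 1.03
python3 - <<'E'
from h import *
g=get_image("wrist");crop(g,0,0,560,420,1.4,"w24")
E
```

```text
clock: 22.95
eef_pos: [555.4, -139.3, 17.0]
tool_rot: [-1.57, 0.0, 1.064]
force: [0.7, -0.9, -1.4]
width: 46.2
clock: 23.35
eef_pos: [555.4, -139.3, 17.0]
tool_rot: [-1.57, 0.0, 1.064]
force: [-2.2, 0.1, 5.8]
width: 46.2
x -0.5 y 3.0 z 1.6  ax -0.000 ay -0.003 az -0.000
now [ 555.4 -139.3   17. ] [-1.57   0.     1.064] w 46.2 F [-2.2  0.1  5.8] t 23.35 q [ 0.46  0.88 -0.41  1.87  0.67  0.53  0.65]
clock: 23.85
eef_pos: [556.1, -139.0, 88.0]
tool_rot: [-1.572, -0.001, 1.064]
force: [1.1, -0.4, -5.3]
width: 46.7
x -135.7 y 7.8 z 48.6  ax 0.001 ay 0.034 az 0.001
now [ 556.1 -139.    88. ] [-1.572e+00 -1.000e-03  1.064e+00] w 46.7 F [ 1.1 -0.4 -5.3] t 23.85 q [ 0.51  0.78 -0.5   1.85  0.58  0.66  0.72]
```

View pics/w24.png

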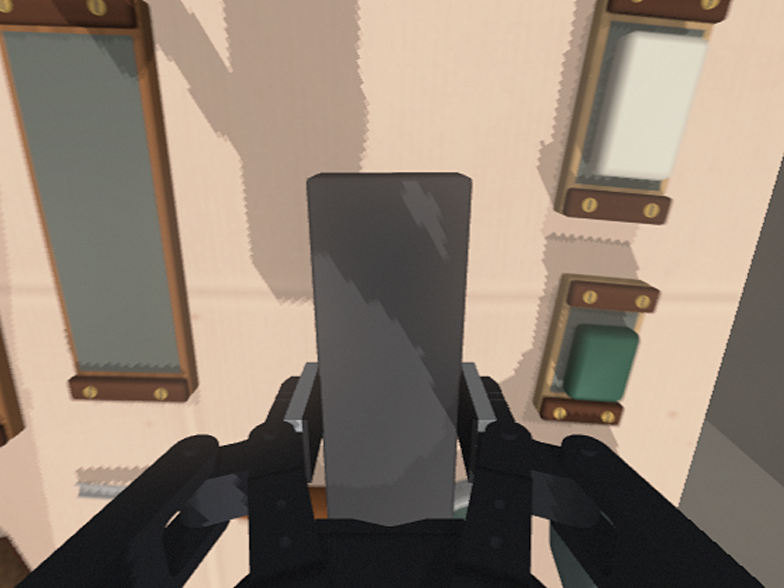

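```bash
python3 d.py 447.5 -235.3 60 1.037; python3 -m jog '[{"x":-40,"y":0,"z":15,"ax":0,"ay":0.027,"az":0,"grip":38},{"x":-80,"y":0,"z":30,"ax":0,"ay":0.027,"az":0,"grip":38},{"x":-115,"y":5,"z":42,"ax":0,"ay":0.027,"az":0,"grip":38},{"x":-137,"y":15,"z":48,"ax":0,"ay":0.027,"az":0,"grip":38},{"x":-137,"y":22,"z":48,"ax":0,"ay":0.027,"az":0,"grip":38}]';python3 -m jog '[{"x":0,"y":0,"z":0,"ax":0,"ay":0,"az":0,"grip":38},{"x":0,"y":0,"z":0,"ax":0,"ay":0,"az":0,"grip":38},{"x":0,"y":0,"z":0,"ax":0,"ay":0,"az":0,"grip":38}]';python3 d.py 447.5 -235.3 32 1.037
python3 - <<'E'
from h import *
g=get_image("wrist");crop(g,150,50,400,410,1.65,"w25");crop(g,200,280,400,400,4,"w26")
E
```

```text
x -137.3 y 29.3 z 49.4  ax 0.004 ay 0.027 az 0.002
now [ 557.3 -139.2   89.7] [-1.574 -0.002  1.064] w 46.5 F [-0.3  0.  -2. ] t 23.9 q [ 0.51  0.78 -0.5   1.85  0.58  0.66  0.72]
clock: 24.4
eef_pos: [442.1, -239.3, 63.0]
tool_rot: [-1.566, 0.004, 1.031]
force: [-0.1, -0.7, -4.6]
width: 46.2
clock: 24.7
eef_pos: [448.2, -234.5, 64.6]
tool_rot: [-1.571, -0.001, 1.039]
force: [-0.5, 0.7, -3.2]
width: 46.3
x -1.1 y 32.6 z 0.2  ax 0.000 ay 0.002 az 0.001
now [ 448.2 -234.5   64.6] [-1.571e+00 -1.000e-03  1.039e+00] w 46.3 F [-0.5  0.7 -3.2] t 24.7 q [ 0.72  0.75 -0.45  2.05  0.67  0.49  0.81]
```

View pics/w25.png

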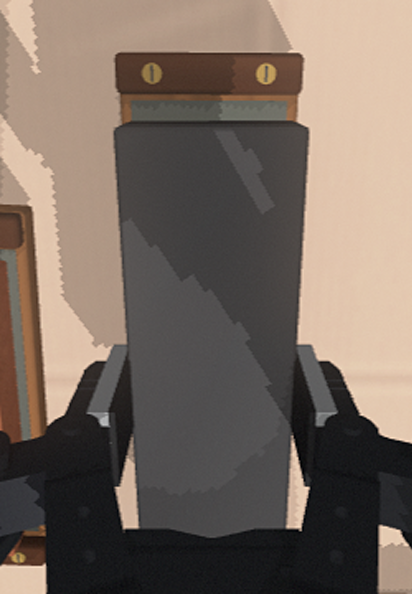

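View pics/w26.png

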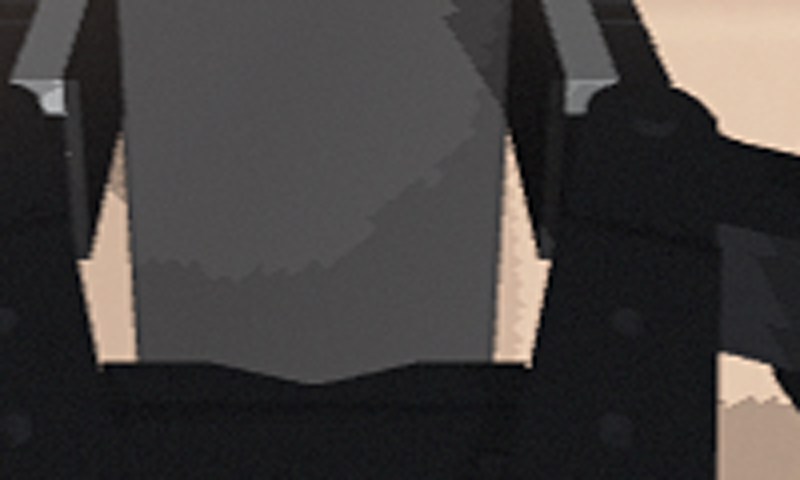

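```bash
python3 -m jog '[{"x":-1.2,"y":5,"z":0,"ax":0,"ay":0,"az":0,"grip":38},{"x":-1.2,"y":14,"z":0,"ax":0,"ay":0,"az":0,"grip":38},{"x":-1.2,"y":22,"z":0,"ax":0,"ay":0,"az":0,"grip":38},{"x":-1.2,"y":28,"z":0,"ax":0,"ay":0,"az":0,"grip":38},{"x":-1.2,"y":28,"z":0,"ax":0,"ay":0,"az":0,"grip":38}]';python3 -m jog '[{"x":0,"y":0,"z":0,"ax":0,"ay":0,"az":0,"grip":38},{"x":0,"y":0,"z":0,"ax":0,"ay":0,"az":0,"grip":38},{"x":0,"y":0,"z":0,"ax":0,"ay":0,"az":0,"grip":38}]';python3 d.py 447.5 -235.3 29 1.037
python3 - <<'E'
from h import *
g=get_image("wrist");crop(g,150,50,400,410,1.65,"w27");crop(g,200,280,400,400,4,"w28")
E
```

```text
clock: 25.25
eef_pos: [445.6, -236.2, 35.2]
tool_rot: [-1.568, 0.0, 1.037]
force: [-0.2, 0.5, -4.9]
width: 46.5
clock: 25.55
eef_pos: [446.4, -236.7, 36.6]
tool_rot: [-1.57, -0.0, 1.037]
force: [-0.3, 0.4, -5.0]
width: 46.8
x 1.8 y 7.6 z -0.2  ax -0.000 ay -0.000 az 0.000
now [ 446.4 -236.7   36.6] [-1.57  -0.     1.037] w 46.8 F [-0.3  0.4 -5. ] t 25.55 q [ 0.69  0.79 -0.39  2.06  0.72  0.43  0.77]
```

View pics/w27.png

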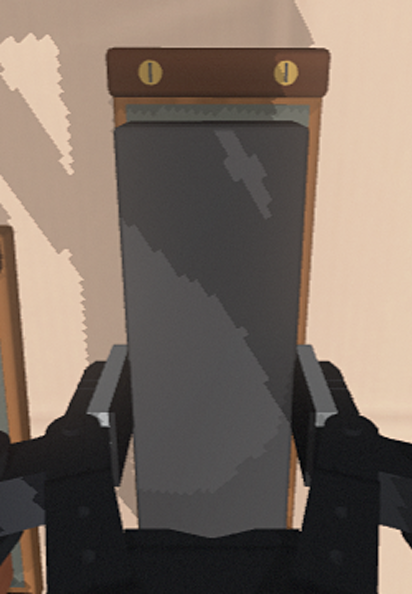

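View pics/w28.png

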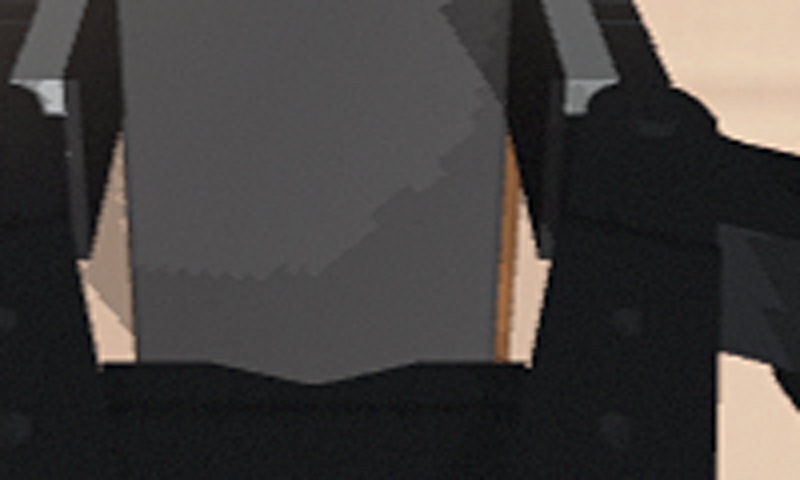

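Run:
```python
from rel import *
g=get_image("wrist")
print(rel(g,[(150,72,19),(286.5,72,19),(217,96,19),(217,50,19)],150,50,1.65).tolist(),'stone',rel(g,[(115,128,41.6),(309,128,41.6)],150,50,1.65).tolist())
print('board R edge',rel(g,[(517,250,12),(513,300,12),(509,350,12)],200,280,4).tolist(),'stone',rel(g,[(133,250,41.6),(500,250,41.6)],200,280,4).tolist())
```

```text
[[-16.8, 88.4], [20.6, 88.3], [1.6, 82.1], [1.5, 93.9]] stone [[-23.2, 75.1], [23.5, 75.1]]
board R edge [[32.0, -58.0], [31.8, -68.0], [31.7, -78.2]] stone [[-23.0, -31.0], [23.7, -31.0]]
```

```bash
python3 -m jog '[{"x":1.3,"y":0,"z":0,"ax":0,"ay":0.004,"az":0,"grip":38},{"x":1.3,"y":2,"z":0,"ax":0,"ay":0.004,"az":0,"grip":38},{"x":1.3,"y":4,"z":0,"ax":0,"ay":0.004,"az":0,"grip":38},{"x":1.3,"y":6,"z":0,"ax":0,"ay":0.004,"az":0,"grip":38},{"x":1.3,"y":6,"z":0,"ax":0,"ay":0.004,"az":0,"grip":38}]';python3 -m jog '[{"x":0,"y":0,"z":0,"ax":0,"ay":0,"az":0,"grip":38},{"x":0,"y":0,"z":0,"ax":0,"ay":0,"az":0,"grip":38}]'
python3 - <<'E'
from h import *
g=get_image("wrist");crop(g,150,50,400,410,1.65,"w29");crop(g,200,280,400,400,4,"w30")
E
```

```text
clock: 26.15
eef_pos: [446.6, -235.4, 30.0]
tool_rot: [-1.569, -0.0, 1.033]
force: [0.1, -0.1, -4.0]
width: 46.4
clock: 26.35
eef_pos: [446.9, -235.5, 30.3]
tool_rot: [-1.57, -0.0, 1.033]
force: [0.1, -0.8, -4.4]
width: 46.3
```

View pics/w29.png

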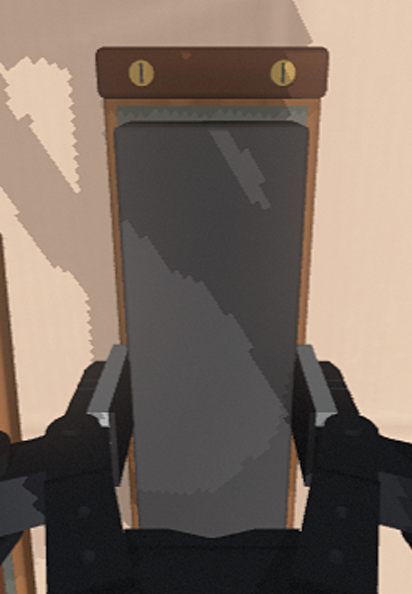

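View pics/w30.png

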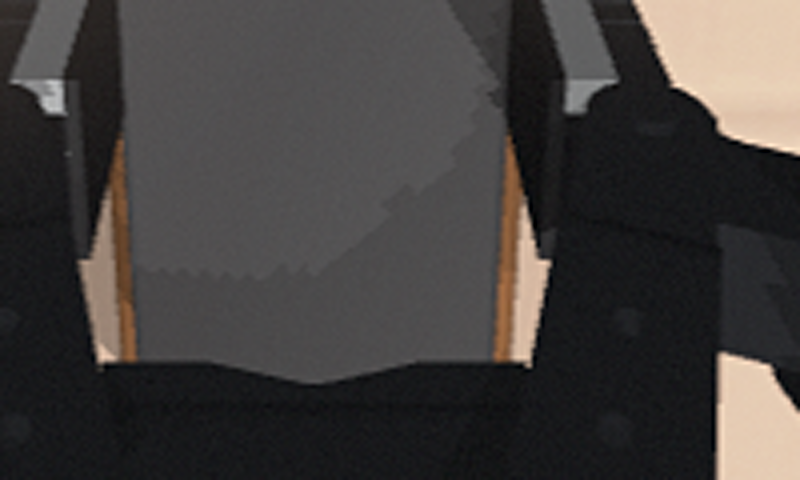

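```bash
python3 -m jog '[{"x":0,"y":0.4,"z":0,"ax":0,"ay":0,"az":0,"grip":38},{"x":0,"y":0.8,"z":0,"ax":0,"ay":0,"az":0,"grip":38},{"x":0,"y":1.2,"z":0,"ax":0,"ay":0,"az":0,"grip":38},{"x":0,"y":1.2,"z":0,"ax":0,"ay":0,"az":0,"grip":38}]'
```

```text
clock: 26.8
eef_pos: [446.9, -235.5, 29.1]
tool_rot: [-1.57, -0.0, 1.033]
force: [-0.2, 0.2, -3.9]
width: 46.4
```

```bash
python3 -m jog '[{"x":0,"y":0.3,"z":0,"ax":0,"ay":0,"az":0,"grip":38},{"x":0,"y":0.6,"z":0,"ax":0,"ay":0,"az":0,"grip":38},{"x":0,"y":0.6,"z":0,"ax":0,"ay":0,"az":0,"grip":38}]'
```

```text
clock: 27.1
eef_pos: [446.9, -235.5, 28.9]
tool_rot: [-1.57, 0.0, 1.033]
force: [-1.8, 0.5, 3.0]
width: 46.4
```

Contact (−4 → +3 N). Release.

```bash
python3 -m jog '[{"x":0,"y":0,"z":0,"ax":0,"ay":0,"az":0,"grip":54},{"x":0,"y":0,"z":0,"ax":0,"ay":0,"az":0,"grip":62},{"x":0,"y":0,"z":0,"ax":0,"ay":0,"az":0,"grip":62},{"x":0,"y":-10,"z":0,"ax":0,"ay":0,"az":0,"grip":62},{"x":0,"y":-40,"z":0,"ax":0,"ay":0,"az":0,"grip":62}]';python3 -m jog '[{"x":0,"y":-50,"z":20,"ax":0,"ay":0,"az":0,"grip":70},{"x":0,"y":-100,"z":40,"ax":0,"ay":0,"az":0,"grip":70},{"x":0,"y":-130,"z":50,"ax":0,"ay":0,"az":0,"grip":70},{"x":0,"y":-130,"z":50,"ax":0,"ay":0,"az":0,"grip":70},{"x":0,"y":-130,"z":50,"ax":0,"ay":0,"az":0,"grip":70}]'
python3 - <<'E'
from h import *
g=get_image("wrist");crop(g,0,0,560,420,1.4,"w31")
import pickle;pickle.dump(g,open('w31.pkl','wb'))
g=get_image("top");crop(g,165,95,385,255,3.6,"t31")
E
```

```text
clock: 27.6
eef_pos: [445.5, -234.8, 67.7]
tool_rot: [-1.565, 0.0, 1.034]
force: [-0.1, -0.5, -0.8]
width: 62.0
clock: 28.1
eef_pos: [404.3, -210.5, 199.8]
tool_rot: [-1.573, 0.001, 1.033]
force: [0.6, 0.4, 0.5]
width: 69.8
```

View pics/w31.png

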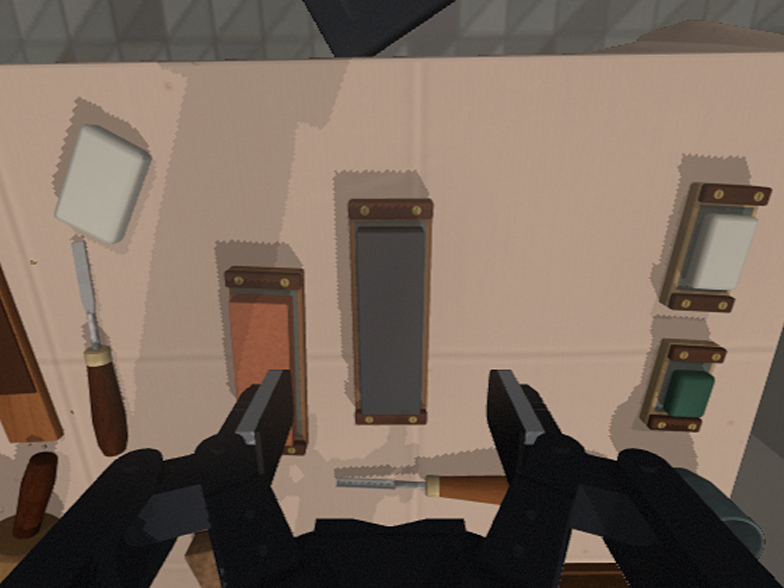

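View pics/t31.png

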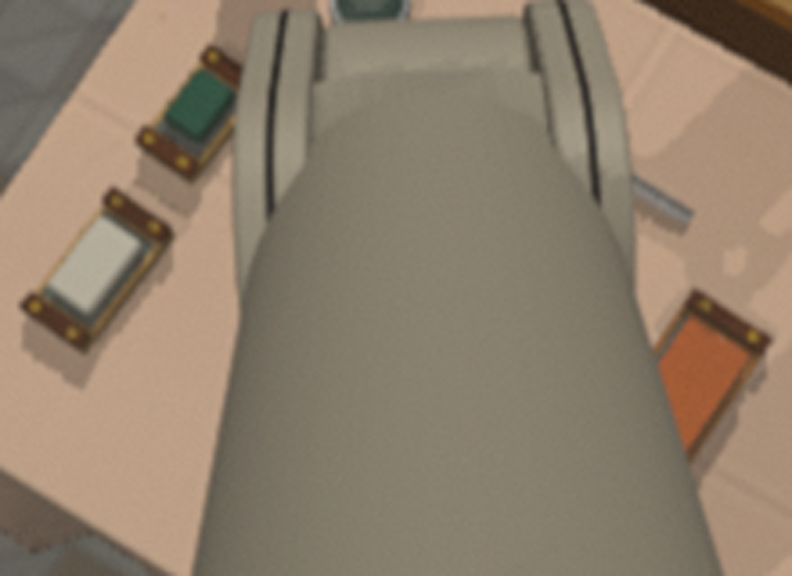

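```bash
python3 -m jog '[{"x":-45,"y":-20,"z":0,"ax":0,"ay":0.15,"az":0,"grip":70},{"x":-90,"y":-40,"z":0,"ax":0,"ay":0.3,"az":0,"grip":70},{"x":-135,"y":-40,"z":20,"ax":0,"ay":0.45,"az":0,"grip":70},{"x":-160,"y":-40,"z":40,"ax":0,"ay":0.5,"az":0,"grip":70},{"x":-160,"y":-40,"z":40,"ax":0,"ay":0.5,"az":0,"grip":70}]'
python3 - <<'E'
from h import *
g=get_image("wrist");crop(g,0,0,560,420,1.4,"w32")
g=get_image("top");crop(g,0,0,560,420,1.4,"t32")
E
python3 d.py 250 -560 240 0
```

```text
clock: 28.7
eef_pos: [282.5, -328.5, 236.9]
tool_rot: [-1.565, 0.004, 0.525]
force: [0.2, 0.3, -0.6]
width: 69.9
x -150.4 y -2.9 z -181.9  ax -0.003 ay 0.532 az -0.001
now [ 287.3 -326.9  237.6] [-1.568  0.     0.532] w 69.8 F [ 1.5  0.8 -0.8] t 28.8 q [ 1.22  0.38 -0.57  2.08  0.29  0.77  0.99]
```

View pics/t32.png

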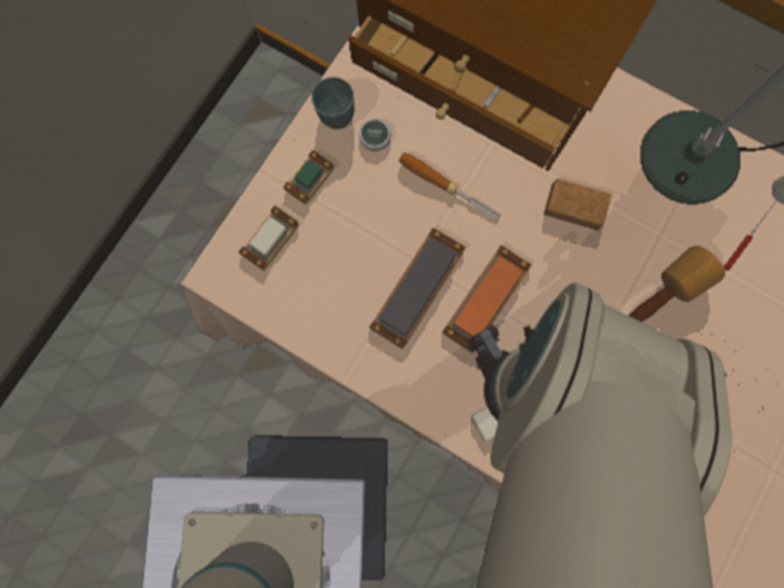

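View pics/w32.png

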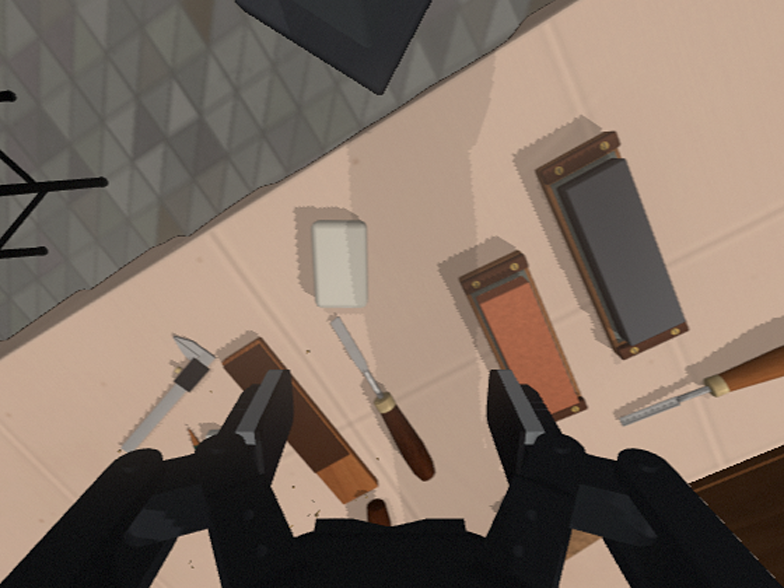

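Everything is in view in the top picture; a numeric check with overlays against the fitted holders.

Run:
```python
from h import *
g=get_image("top")
H={'gh':(625.3,-57.3,-.584,40,30,26),'wh':(521.6,1.4,-.578,56,34,26),'ch':(447.8,-236,-.532,150,48,34),'mh':(432,-344.5,-.581,128,44,32)}
b=[(x,y,z,a,L,W,(0,255,255)) for x,y,a,L,W,z in H.values()]
crop(g,165,95,265,195,6,"c1",b); crop(g,255,150,385,255,6,"c2",b)
```

```text
(no output)
```

View pics/c1.png

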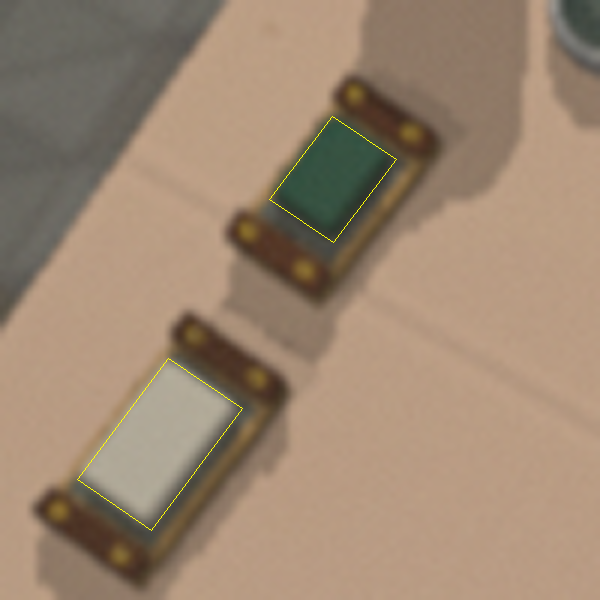

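View pics/c2.png

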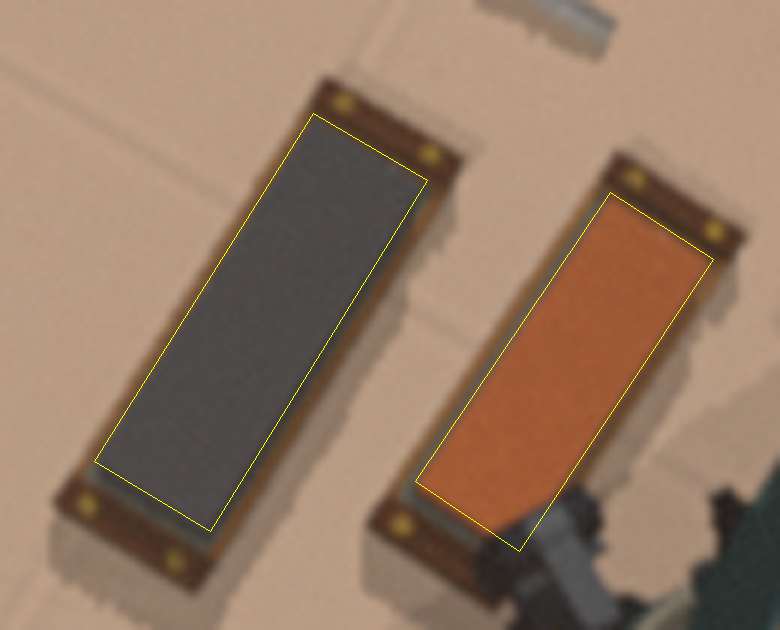

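```bash
python3 -c "
from cell import *
import numpy as np
print(np.abs(read_state()['qd']).max()); print(finish_job())"
```

```text
0.01856299038494273
the job is handed in; nothing more can be done
None
```

I took the pile apart in the order green slip, white slip, medium stone, coarse stone, and laid each stone in the holder made to its length. The job is handed in at about 29 s of the 109 s allowed. For the white slip I used the small one from the pile. The larger white block lying near the chisel was left alone.

- **Setting down:** each stone was lowered in small steps until I felt light contact, about 3 to 7 N upward on the tool. Only then did I release it.
- **Final check:** in the top picture I drew where each stone would lie perfectly placed, from the holder positions I had fitted. All four stones matched to about 1 mm, lying flat and straight between their stops. The gripper hid part of the near end of the medium stone in that picture, but an earlier wrist picture showed that end inside its stop.
- **Chisel and gouge:** I saw both lying undisturbed. I did not measure their positions to confirm it.
- **Disagreements:** the top and wrist cameras differed by 2 to 3.5 mm in y, so I aligned each stone from wrist pictures just above its holder. The finger opening also read 1 to 2 mm below each stone's known width, but all four grasps held.

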